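# Tip the roller bin and scoop the rollers into the tray

## Task

Lift the tilting bin by its bar until it reaches its stop, so that both cork rollers roll into its low corner, and leave it tipped. Then take the hand scoop, scoop both rollers out of that corner together in one load, empty them into the aluminium tray, and lay the scoop down flat on the bench. Do not drop a roller on the bench, and leave the other things on the bench where they are.

Things in the scene. Friction and masses are not known exactly. Their poses are not given: they have to be found in the camera images.
- bin_base: Dark steel bracket plate, 240 x 180 x 8 mm, bolted to the bench, carrying the tilting grey bin. Origin under the plate on the bench, near its middle; its +x points from the lifting bar to the low end with the hinge. The hinge axis runs along the bracket's y axis, at x = +90 mm and 18 mm above the bench, through point bin_low.
- bin (a joint): Tilt of the grey plastic bin on its hinge: 0 = lying flat (as found), growing as the bar end is lifted, to a fixed stop at 0.36 rad. The hinge is stiff: the bin stays at any angle; lifting at the bar takes about 14 N, and pressing down on its floor or bar (over 8 N at the bar end, 15 N at mid-floor) pushes it back down.
- bin_low (a point): The low corner of the bin: middle of the inner edge where the floor meets the low end wall, also on the hinge axis. Axes turn with the bin: x along the floor outwards from the bar end to the low end, y along the edge, z normal to the floor. The inner floor is flat, from here to x = -205 mm, and 150 mm wide; the walls are 4 mm thick, 60 mm high above the floor; the low end wall leans outwards by 20 degrees, the others are square to the floor.
- bin_bar (a point): Middle of the steel lifting bar at the bin's high end: round, 12 mm diameter, along the bin's y axis, 80 mm clear between its posts, its axis 28 mm above the rim, at x = -209 mm, z = +88 mm from bin_low. It may turn in the grip while the bin is tipped.
- roller_a_mid (a point): Centre of a cork buffing roller, a plain cylinder 90 mm long and 30 mm in diameter, 50 to 80 g; its own y axis is the cylinder's axis. It starts lying on the bin's floor, roughly across the bin; it rolls by itself on slopes over about 0.2 rad. Pushed from behind, the rollers climb onto a thin blade when they are backed by the low end wall.
- roller_b_mid (a point): Centre of the other roller, identical.
- scoop_grip (a point): Centre of the graspable part of the scoop's black handle: bar of 18 mm (in the scoop's x) by 24 mm (y), leaning backwards (away from the tip) by 0.15 rad from the normal of the blade, and reaching 35 mm beyond this point. Axes are the scoop's: x towards the blade's tip, z normal to the blade. It is 94 mm behind the tip and 93 mm above the blade's underside.
- scoop_tip (a point): Middle of the scoop's front edge, at the blade's underside. Flat steel blade with open sides: 72 mm wide (y), 3 mm thick (1.5 mm for the last 16 mm), 72 mm long from this edge to the upright back plate, which is 45 mm high; behind the back plate a block reaches to 93 mm from the tip. Axes as scoop_grip. The scoop weighs 0.2 kg and starts lying flat on the bench.
- tray: Open aluminium tray fixed on the bench beside the bin, left or right of it (the scoop lies on the other side), 170 (x) x 150 (y) x 36 mm high outside, walls 4 mm. Origin under its centre.
- tray_in (a point): Centre of the tray's inner floor.
- wax_bar: Bystander: white wax bar, 45 x 110 x 25 mm, loose.
- cleaner: Bystander: white bottle, 56 mm diameter, 130 mm tall, loose.
- brush: Bystander: hand brush lying on the bench at the far right (-y).
- driver: Bystander: screwdriver lying on the bench between robot and bin.
- binding: Bystander: black ski-binding toe piece, 120 x 70 x 46 mm, beyond the bin.
There are look-alikes about, which are no part of the job. Leave any yellow look-alike of the part that bears roller_b_mid alone.

How it is judged (in metres and radians):
On the way, in this order (a step that is already met when the one before it is completed fails the run):
1. the bin is tipped to its stop and both rollers lie in its low corner (value of joint bin above 0.31 rad and x of each of roller_a_mid, roller_b_mid in the frame of bin_low above -0.07 m and z of each of roller_a_mid, roller_b_mid in the frame of bin_low below 0.06 m), for 0.2 s.
2. both rollers lie on the scoop's blade together, lifted clear of the tipped bin's walls (value of joint bin above 0.2 rad and x of roller_a_mid in the frame of scoop_tip between -0.08 and 0.005 m and x of roller_b_mid in the frame of scoop_tip between -0.08 and 0.005 m and z of roller_a_mid in the frame of scoop_tip between 0.01 and 0.06 m and z of roller_b_mid in the frame of scoop_tip between 0.01 and 0.06 m and y of roller_a_mid in the frame of scoop_tip between -0.045 and 0.045 m and y of roller_b_mid in the frame of scoop_tip between -0.045 and 0.045 m and z of each of roller_a_mid, roller_b_mid in the frame of bin_low above 0.078 m), for 0.2 s.
At the end, for the whole second after the job is handed in: Both rollers lie at rest inside the tray (centres within its walls and less than 55 mm above its floor), the bin is still tipped (over 0.2 rad), and the scoop lies flat and still on the bench (tilt under 0.12 rad, front edge less than 10 mm above the bench) (value of joint bin above 0.2 rad and x of roller_a_mid in the frame of tray_in between -0.081 and 0.081 m and y of roller_a_mid in the frame of tray_in between -0.071 and 0.071 m and x of roller_b_mid in the frame of tray_in between -0.081 and 0.081 m and y of roller_b_mid in the frame of tray_in between -0.071 and 0.071 m and z of each of roller_a_mid, roller_b_mid in the frame of tray_in below 0.055 m and linear speed of each of roller_a, roller_b, scoop below 0.03 m/s and height (world z) of scoop_tip below 0.01 m and angle between scoop_tip's own z axis and vertical below 0.12 rad); the robot touches nothing.
It fails at once if a bystander is pushed more than 40 mm from its place (distance of any of wax_bar, cleaner, brush, driver, binding from where it was at the start of the episode above 0.04 m).
It fails at once if a roller falls on the bench (contact force between any of roller_a, roller_b and table above 0.2 N).
It also fails if it takes over 72 s, if anything falls off the work surface, if the arm or the gripper's body presses on something with over 40 N, if the wrist force passes 120 N, or if a joint passes its speed limit or range.

## Robot

A 6-joint arm with a two-finger parallel gripper is mounted at the origin on the work surface. World frame = base frame: x ahead of the robot, y to its left, z up, the work surface at z = 0. Lengths are in m, angles in degrees, forces in N, time in s.
With the tool pointing down it reaches from about 0.15 to 0.775 m from the base axis. Payload 6.1 kg.
Tool frame: the origin (TCP) lies at the very end of the fingers, on their centre line; the grasp point (between the pads) lies manip.grip_depth behind it (manip.grip_depth is the distance from the TCP to the grasp point, in m); z points along the fingers, y is the line along which they close (so a half turn about z gives the same grasp; the last joint's range is limited). The gripper opens to 85 mm and grips with 20 to 120 N. Pads are 22 mm wide; open, the fingers measure 114 mm over their backs; the gripper's body (76 mm by 85 mm) begins 54 mm behind the grasp point. The pads swing forward as they close: fully open they stand 13 mm farther back than shut.
Start: joints at [-77.006, 7.208, -2.269, 80.523, 0, 90], TCP at [0.118, -0.512, 0.231] pointing down, gripper open.
Joint ranges: [-155.77, 155.77], [-54.66, 111.73], [-72.52, 77.12], [-102.08, 115.82], [-83.92, 84.16], [-180, 180]. Speed limits (degrees/s): [136.94, 136.94, 172.46, 180, 180, 180].

## Interface

Orientations are given as a 3x3 rotation matrix whose columns are the frame's x, y, z axes.
In Python, from rig import manip gives the robot as it stands.
- The arm moves only by the tool carry_out, never from a script. Its argument "moves" is a list of rows, each a list of 7 numbers: the turn, a rotation vector about the tool's x, y, z in degrees, then the shift along the tool's x, y, z in m, then the closure in counts, from 0 (fully open) to 255 (shut). A call has 1 to 20 rows; each row shifts and turns the commanded pose from where the row before left it, along the tool's axes as they then stand; what a row does not reach is not made up. A row lasts 1/12 s, in which the tool goes at most 41.7 mm and 7.16 degrees, less where a joint would pass 70% of its speed; a pose out of reach is approached as far as the arm can. A call is refused whole if a number of a shift passes 0.0417 or a number of a turn 7.16, either way. A call with a gripper value outside its range is refused whole. The fingers move at their own pace and stop on an object; the grip force is fixed at half the most. Time passes only in rows, so rows that do not move let the fingers close. It gives the time, the measured TCP pose, the force, the opening and the grip force at its end, in the units of the state.
- manip.get_obs(): the state, without advancing time (a new reading comes with each control period).
- manip.capture(name): name is "side" or "top" or "wrist"; returns the picture (420x560x3 uint8, red, green, blue); there is no depth.
- manip.camera_model(name): a dict with "camera_matrix" (3x3 intrinsics, pixels), "camera_from_world" (4x4, takes a point from world to camera coordinates). Camera axes: x right, y down, z forward; pixel columns grow to the right and rows downward; lengths in m; the calibration is good to about 2 mm. A picture is of the moment at which its call begins: read the wrist's pose just before it. camera_model takes no time and is no camera call; for the wrist camera it gives the pose at the moment of the call.
- manip.hand_in(): hands the job in; it is judged then, once.
The state is a dict: "t": time; "joint_positions": joint angles; "qvel": joint speeds; "effort": joint torques, N m; "tcp_pos": TCP position; "orientation": TCP orientation; "ft_force": force on the tool from outside, world axes, zero at the start; "wrist_torque": the same for the moment, N m; "width": finger opening in m; "grasp_force": force on a finger pad.
Only numpy, scipy, OpenCV 4.12 (cv2) and the standard library are available. Lean on these libraries where they do the work, as an engineer would, in place of code of your own. Each camera call takes 0.05 s, during which the arm holds its last target. There are 200 camera calls.

## Working session

There is one attempt and no reset: what is moved stays moved. The work goes in short steps, Python scripts to look and compute and a tool call to move; the robot and the scene stay as the last step left them, time stands still between calls to the robot, and variables do not carry over. Pictures are saved under pics/ and viewed, at most 10 in all, crops included, and the job is handed in when it is done.

Besides the shell and the picture viewer there is one more tool, called after ">>>" as name(argument=value, ...), one argument or row to a line, values as JSON. carry_out: Moves the arm, as the interface text tells. Its arguments: {"type":"object","properties":{"moves":{"type":"array","items":{"type":"array","items":{"type":"number"}}}},"required":["moves"]}

```bash
ls; mkdir -p pics; python3 - <<'E'
from rig import manip
import cv2
o=manip.get_obs();print(o,manip.grip_depth)
for n in("top","side"):
    cv2.imwrite(f"pics/{n}0.png",cv2.resize(manip.capture(n)[:,:,::-1],(800,600),interpolation=cv2.INTER_CUBIC))
    print(manip.camera_model(n))
E
```

```text
pics
{'t': 0.0, 'joint_positions': array([-7.70057290e+01,  7.24103347e+00, -2.32699569e+00,  8.05234779e+01,
        1.15487139e-03,  9.00000386e+01]), 'qvel': array([-0.02135226, -0.02699917,  0.01841539, -0.01956754, -0.03501981,
       -0.00811438]), 'effort': array([ 8.41125402e-04, -4.35912967e+01,  3.52923775e+01,  1.75376498e-02,
       -7.58622741e-05,  1.87035475e-06]), 'tcp_pos': array([ 0.11796163, -0.51115465,  0.23052591]), 'orientation': array([[ 9.74392711e-01,  2.24852683e-01, -3.39473241e-04],
       [ 2.24852938e-01, -9.74391462e-01,  1.56073314e-03],
       [ 2.01552054e-05, -1.59709855e-03, -9.99998724e-01]]), 'ft_force': array([0.3386181 , 0.76016384, 1.06916264]), 'wrist_torque': array([-0.04362716,  0.01061936,  0.04624165]), 'grasp_force': 0.0, 'width': 0.08564872557309933} 0.0187
{'camera_matrix': array([[452.94936771,   0.        , 285.19067207],
       [  0.        , 452.94936771, 208.74500853],
       [  0.        ,   0.        ,   1.        ]]), 'camera_from_world': array([[-1.84765862e-02, -9.99824982e-01, -2.93628062e-03,
        -8.79516490e-02],
       [-9.81991736e-01,  1.86991373e-02, -1.87996206e-01,
         5.87647503e-01],
       [ 1.88018209e-01, -5.90124807e-04, -9.82165365e-01,
         1.11619599e+00],
       [ 0.00000000e+00,  0.00000000e+00,  0.00000000e+00,
         1.00000000e+00]])}
{'camera_matrix': array([[409.72641219,   0.        , 276.51535787],
       [  0.        , 409.72641219, 202.12657304],
       [  0.        ,   0.        ,   1.        ]]), 'camera_from_world': array([[-0.85179748, -0.52358642,  0.0172718 ,  0.4548378 ],
       [-0.36299526,  0.56612569, -0.74009198,  0.34269122],
       [ 0.3777241 , -0.63667806, -0.67228383,  0.76099551],
       [ 0.        ,  0.        ,  0.        ,  1.        ]])}
```

View pics/top0.png

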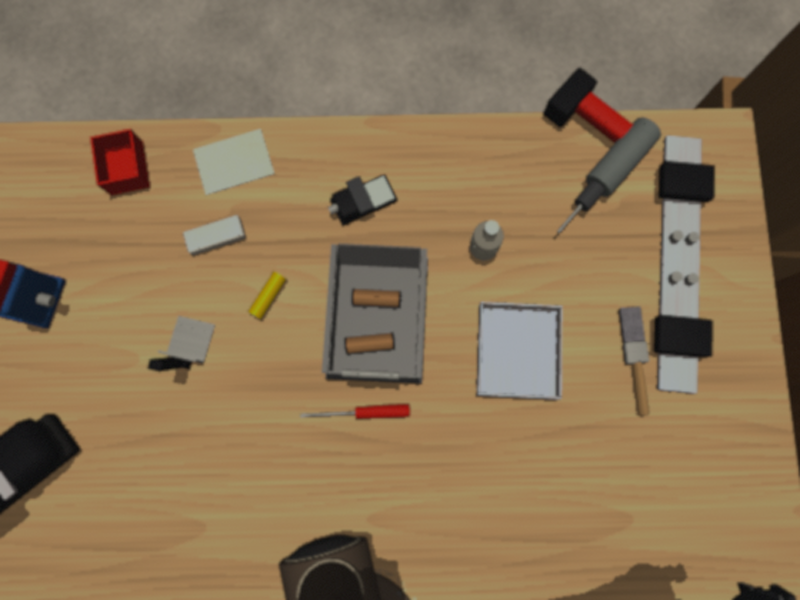

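View pics/side0.png

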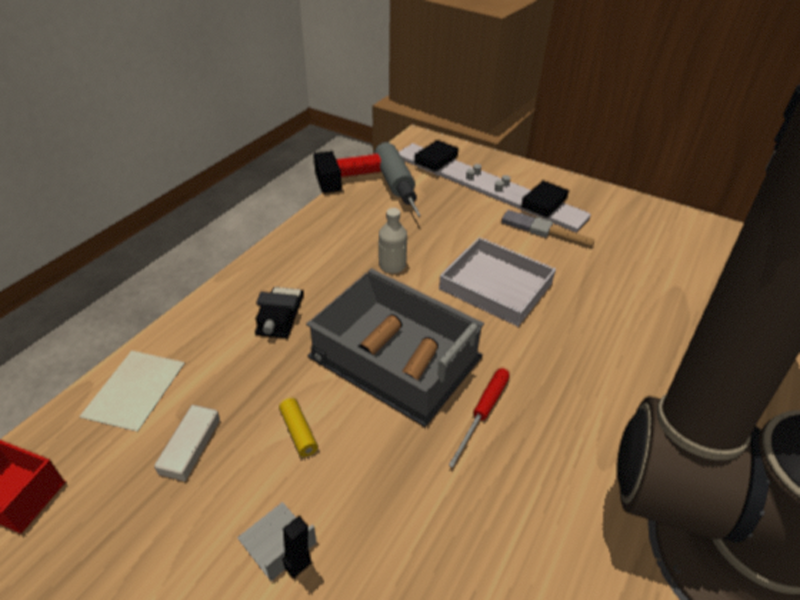

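Candidates (800-px top picture):
- Rollers: the brown ones at (376,298) and (370,343) in the grey bin are mine. The yellow cylinder at (267,295) is the look-alike.
- Bin: the grey one at (376,315), not the red box at (120,162). Its bar is at the near end, (370,375).
- Scoop: the steel blade at (190,340) with the black handle at (165,363). The brush at (635,350) is a bystander.
- Tray: (520,350).

Next is a close crop.

```bash
python3 - <<'E'
from rig import manip
import cv2,numpy as np
def crop(im,u,v,w,h,s): 
    c=cv2.resize(im[v:v+h,u:u+w,::-1],(w*s,h*s),interpolation=cv2.INTER_CUBIC)
    for k in range(0,w,10): cv2.line(c,(k*s,0),(k*s,6 if k%50 else 14),(0,255,255),1)
    for k in range(0,h,10): cv2.line(c,(0,k*s),(6 if k%50 else 14,k*s),(0,255,255),1)
    return c
t=manip.capture("top");s=manip.capture("side")
m=np.zeros((600,800,3),np.uint8)
m[:300,:400]=crop(t,90,200,80,60,5)
m[300:,:400]=crop(s,160,340,80,60,5)
m[:300,400:]=crop(t,220,165,100,75,4) [:300,:400]
m[300:,400:]=crop(t,220,210,100,75,4)
cv2.imwrite("pics/m1.png",m)
m=np.zeros((600,800,3),np.uint8)
m[:]=crop(s,200,175,160,120,5)
cv2.imwrite("pics/m2.png",m)
E
```

```text
(no output)
```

View pics/m1.png

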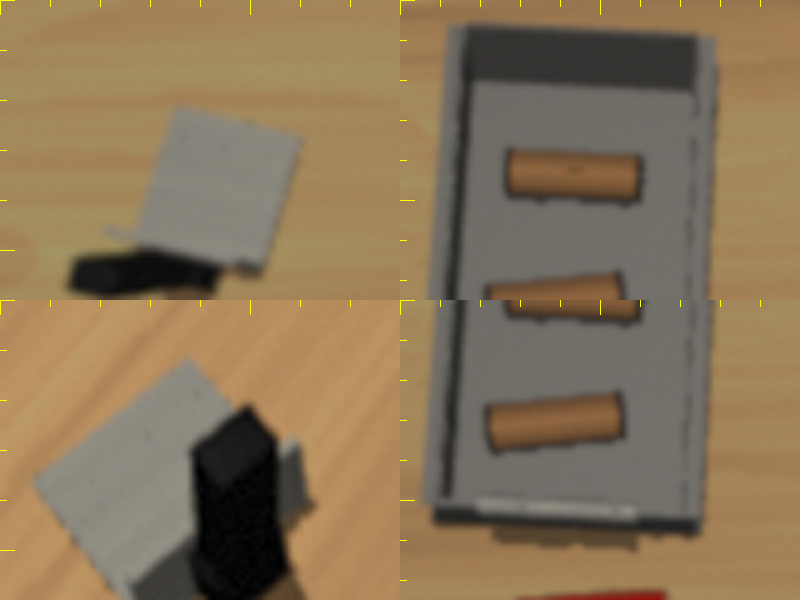

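View pics/m2.png

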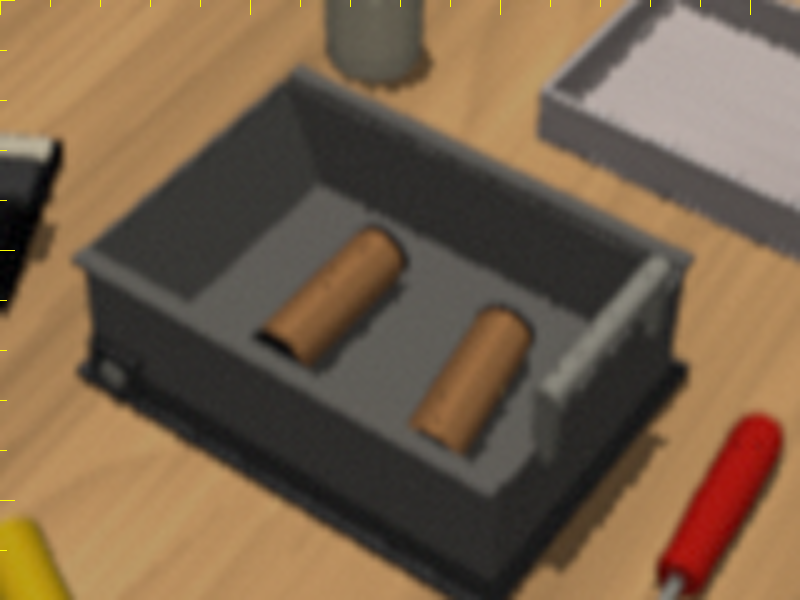

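The crops confirm the choice: brown rollers in the bin with its bar at the near end, the scoop lying with its blade tip away from the robot, and the tray to the right. Now triangulating.

```bash
cat > h.py <<'E'
from rig import manip
import numpy as np
def ray(n,p):
    m=manip.camera_model(n);K=m["camera_matrix"];T=m["camera_from_world"]
    R=T[:3,:3];return -R.T@T[:3,3],R.T@np.linalg.solve(K,[p[0],p[1],1])
def onz(n,p,z):
    c,d=ray(n,p);return c+d*(z-c[2])/d[2]
def tri(pt,ps):
    A=[];b=[]
    for n,p in(("top",pt),("side",ps)):
        c,d=ray(n,p);d=d/np.linalg.norm(d);P=np.eye(3)-np.outer(d,d);A.append(P);b.append(P@c)
    return np.linalg.lstsq(np.vstack(A),np.hstack(b),rcond=None)[0]
E
python3 - <<'E'
from h import *
np.set_printoptions(precision=4,suppress=True)
print("lowL",onz("top",(237.5,185),.018),onz("side",(238,235),.018))
print("lowR",onz("top",(294.3,187.5),.018),onz("side",(263.4,212),.018))
print("bar ends",onz("top",(239.5,261.75),.106),onz("side",(310.6,251),.106),onz("top",(279,263),.106),onz("side",(331.4,228),.106),tri((259.25,262.4),(321,239.5)))
print("tip",onz("top",(125,221.4),.0015),onz("top",(150.4,227.6),.0015),onz("side",(167,376.4),.0015),onz("side",(198,351.6),.0015))
print("htop",tri((107.6,254.8),(206.8,368.6)),onz("top",(107.6,254.8),.128),onz("side",(206.8,368.6),.128))
q=1.42857
for p in((480,304),(562,306),(560,398),(477,397)):print("tray",onz("top",(p[0]/q,p[1]/q),.036))
# rollers
print("ra",onz("top",(263.3,208.5),.033),"rb",onz("top",(258.6,240.5),.033))
E
```

```text
lowL [0.6608 0.0285 0.018 ] [ 0.6566 -0.0179  0.018 ]
lowR [ 0.6509 -0.1246  0.018 ] [ 0.6486 -0.1204  0.018 ]
bar ends [0.4478 0.0141 0.106 ] [0.4505 0.0029 0.106 ] [ 0.443  -0.0815  0.106 ] [ 0.4431 -0.0812  0.106 ] [ 0.4452 -0.034   0.1106]
tip [0.5697 0.3336 0.0015] [0.5515 0.2644 0.0015] [0.5681 0.3336 0.0015] [0.5509 0.265  0.0015]
htop [0.4671 0.3247 0.1294] [0.4685 0.3259 0.128 ] [0.4663 0.3238 0.128 ]
tray [ 0.5763 -0.2322  0.036 ]
tray [ 0.5697 -0.3825  0.036 ]
tray [ 0.4028 -0.3683  0.036 ]
tray [ 0.4074 -0.2201  0.036 ]
ra [ 0.592  -0.0412  0.033 ] rb [ 0.5074 -0.0282  0.033 ]
```

```bash
cat >> h.py <<'E'
from scipy.spatial.transform import Rotation as Ro
np.set_printoptions(precision=4,suppress=True)
BY=-0.063; BL=np.array([.655,-.047,.018]); GD=manip.grip_depth
def tool(yaw,pitch):
    """tool y along heading yaw, pointing down, then pitched: >0 = tool z leaning forward (nose-up)"""
    h=np.array([np.cos(yaw),np.sin(yaw),0]);u=np.array([0,0,1.])
    z=-u*np.cos(pitch)+h*np.sin(pitch); y=h*np.cos(pitch)+u*np.sin(pitch)
    return np.c_[np.cross(y,z),y,z]
def screw(R0,p0,R1,p1,n):
    w=Ro.from_matrix(R0.T@R1).as_rotvec()/n
    S=sum(R0@Ro.from_rotvec(k*w).as_matrix() for k in range(n))
    v=np.linalg.solve(S,p1-p0)
    print(n,"rows:",np.round(np.degrees(w),2),np.round(v,4),"dist/row",round(float(np.linalg.norm(v)),4))
def here():
    o=manip.get_obs();return o["orientation"],o["tcp_pos"]
E
python3 - <<'E'
from h import *
R,p=here()
b=np.array([.4455,-.034,.106])
screw(R,p,tool(BY,0),b+[0,0,-GD+.10],17)
E
```

```text
17 rows: [-0.   -0.   -4.32] [ 0.0361 -0.0051  0.0026] dist/row 0.0366
```

>>> carry_out(
  moves=[
    [0, 0, -4.32, 0.0361, -0.0051, 0.0026, 0],
    [0, 0, -4.32, 0.0361, -0.0051, 0.0026, 0],
    [0, 0, -4.32, 0.0361, -0.0051, 0.0026, 0],
    [0, 0, -4.32, 0.0361, -0.0051, 0.0026, 0],
    [0, 0, -4.32, 0.0361, -0.0051, 0.0026, 0],
    [0, 0, -4.32, 0.0361, -0.0051, 0.0026, 0],
    [0, 0, -4.32, 0.0361, -0.0051, 0.0026, 0],
    [0, 0, -4.32, 0.0361, -0.0051, 0.0026, 0],
    [0, 0, -4.32, 0.0361, -0.0051, 0.0026, 0],
    [0, 0, -4.32, 0.0361, -0.0051, 0.0026, 0],
    [0, 0, -4.32, 0.0361, -0.0051, 0.0026, 0],
    [0, 0, -4.32, 0.0361, -0.0051, 0.0026, 0],
    [0, 0, -4.32, 0.0361, -0.0051, 0.0026, 0],
    [0, 0, -4.32, 0.0361, -0.0051, 0.0026, 0],
    [0, 0, -4.32, 0.0361, -0.0051, 0.0026, 0],
    [0, 0, -4.32, 0.0361, -0.0051, 0.0026, 0],
    [0, 0, -4.32, 0.0361, -0.0051, 0.0026, 0],
    [0, 0, 0, 0, 0, 0, 0],
    [0, 0, 0, 0, 0, 0, 0],
  ],
)

```text
t: 1.78
tcp_pos: [0.4446, -0.0326, 0.1869]
orientation: [[0.058, 0.998, -0.001], [0.998, -0.058, -0.0], [-0.0, -0.001, -1.0]]
ft_force: [-0.1, -0.6, -0.5]
width: 0.0858
grasp_force: 0.0
```

```bash
python3 - <<'E'
from h import *
import cv2
print(manip.get_obs()["joint_positions"],*here())
b=np.array([.4455,-.034,.106]);R,p=here()
screw(R,p,tool(BY,0),b+[0,0,-GD],6)
cm=manip.camera_model("wrist");im=manip.capture("wrist")
K=cm["camera_matrix"];T=cm["camera_from_world"]
q=T[:3,:3]@b+T[:3,3];uv=K@q/q[2];print("pred bar px",uv*800/560)
cv2.imwrite("pics/w1.png",cv2.resize(im[:,:,::-1],(800,600)))
E
```

```text
[ -4.1827  -1.1033 -16.6525  74.4797  -0.0081  89.1493] [[ 0.0581  0.9983 -0.0005]
 [ 0.9983 -0.0581 -0.0001]
 [-0.0001 -0.0005 -1.    ]] [ 0.4446 -0.0326  0.1869]
6 rows: [-0.    0.    0.05] [-0.0002  0.0002  0.0166] dist/row 0.0166
pred bar px [392.118  303.7902   1.4286]
```

View pics/w1.png

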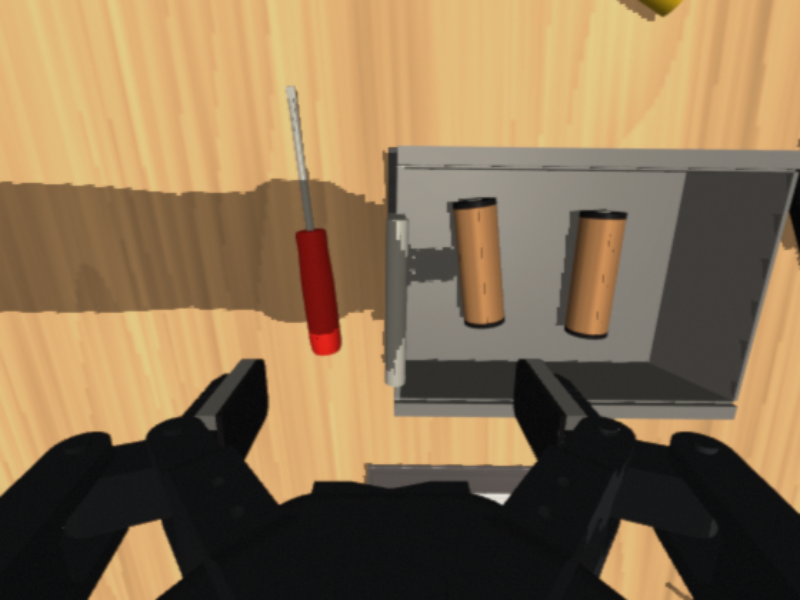

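The wrist view shows the bar midpoint at (397,300), 5 px from where I predicted it (392,304). I shift +2 mm, descend and close.

>>> carry_out(
  moves=[
    [0, 0, 0, -0.0005, 0.001, 0.0166, 0],
    [0, 0, 0, -0.0005, 0.001, 0.0166, 0],
    [0, 0, 0, 0, 0.001, 0.0166, 0],
    [0, 0, 0, 0, 0, 0.0166, 0],
    [0, 0, 0, 0, 0, 0.0166, 0],
    [0, 0, 0, 0, 0, 0.0166, 0],
    [0, 0, 0, 0, 0, 0, 255],
    [0, 0, 0, 0, 0, 0, 255],
    [0, 0, 0, 0, 0, 0, 255],
    [0, 0, 0, 0, 0, 0, 255],
    [0, 0, 0, 0, 0, 0, 255],
    [0, 0, 0, 0, 0, 0, 255],
    [0, 0, 0, 0, 0, 0, 255],
    [0, 0, 0, 0, 0, 0, 255],
    [0, 0, 0, 0, 0, 0, 255],
    [0, 0, 0, 0, 0, 0, 255],
  ],
)

```text
t: 3.17
tcp_pos: [0.4473, -0.0356, 0.0884]
orientation: [[0.062, 0.998, -0.0], [0.998, -0.062, -0.001], [-0.001, -0.0, -1.0]]
ft_force: [-4.1, -0.8, 6.7]
width: 0.01
grasp_force: 58.5
```

```bash
python3 -c "
import numpy as np
r=np.hypot(209,88);a0=np.arctan2(88,-209);o=np.array([-209,88.])
for k in range(1,14):
    a=a0-k*.36/12;q=r*np.array([np.cos(a),np.sin(a)]);print(np.round((q-o),2));o=q"
```

```text
[2.73 6.23]
[2.92 6.14]
[3.1  6.05]
[3.28 5.96]
[3.46 5.86]
[3.63 5.75]
[3.8  5.64]
[3.97 5.52]
[4.14 5.4 ]
[4.3  5.27]
[4.45 5.14]
[4.6  5.01]
[4.75 4.87]
```

>>> carry_out(
  moves=[
    [0, 0, 0, 0, 0.0027, -0.0062, 255],
    [0, 0, 0, 0, 0.0029, -0.0061, 255],
    [0, 0, 0, 0, 0.0031, -0.0061, 255],
    [0, 0, 0, 0, 0.0033, -0.006, 255],
    [0, 0, 0, 0, 0.0035, -0.0059, 255],
    [0, 0, 0, 0, 0.0036, -0.0057, 255],
    [0, 0, 0, 0, 0.0038, -0.0056, 255],
    [0, 0, 0, 0, 0.004, -0.0055, 255],
    [0, 0, 0, 0, 0.0041, -0.0054, 255],
    [0, 0, 0, 0, 0.0043, -0.0053, 255],
    [0, 0, 0, 0, 0.0045, -0.0051, 255],
    [0, 0, 0, 0, 0.0046, -0.005, 255],
    [0, 0, 0, 0, 0, 0, 255],
    [0, 0, 0, 0, 0, 0, 255],
  ],
)

```text
t: 4.33
tcp_pos: [0.4895, -0.0385, 0.156]
orientation: [[0.062, 0.998, -0.006], [0.998, -0.062, -0.001], [-0.001, -0.005, -1.0]]
ft_force: [-12.1, -3.2, 0.1]
width: 0.0101
grasp_force: 59.4
```

>>> carry_out(
  moves=[
    [0, 0, 0, 0, 0.001, -0.0015, 255],
    [0, 0, 0, 0, 0.001, -0.0015, 255],
    [0, 0, 0, 0, 0, 0, 255],
    [0, 0, 0, 0, 0, 0, 255],
  ],
)

```text
t: 4.67
tcp_pos: [0.4913, -0.0386, 0.1581]
orientation: [[0.062, 0.998, -0.006], [0.998, -0.062, -0.001], [-0.001, -0.006, -1.0]]
ft_force: [-10.5, -1.7, -5.5]
width: 0.0098
grasp_force: 58.8
```

>>> carry_out(
  moves=[
    [0, 0, 0, 0, 0, 0, 120],
    [0, 0, 0, 0, 0, 0, 120],
    [0, 0, 0, 0, 0, 0, 60],
    [0, 0, 0, 0, 0, 0, 0],
    [0, 0, 0, 0, 0, 0, 0],
    [0, 0, 0, 0, 0, -0.02, 0],
    [0, 0, 0, 0, 0, -0.03, 0],
    [0, 0, 0, 0, 0, -0.04, 0],
    [0, 0, 0, 0, 0, -0.03, 0],
    [0, 0, 0, 0, 0, 0, 0],
    [0, 0, 0, 0, 0, 0, 0],
  ],
)

```text
t: 5.58
tcp_pos: [0.4954, -0.0385, 0.2807]
orientation: [[0.062, 0.998, 0.005], [0.998, -0.062, -0.0], [0.0, 0.005, -1.0]]
ft_force: [0.1, 0.4, -0.3]
width: 0.0853
grasp_force: 0.0
```

```bash
python3 - <<'E'
from h import *
import cv2
print(*here())
s=manip.capture("side")[165:305,180:390];w=manip.capture("wrist")
m=np.zeros((600,800,3),np.uint8)
m[:300,:450]=cv2.resize(s[:,:,::-1],(450,300),interpolation=cv2.INTER_CUBIC)
m[300:,:400]=cv2.resize(w[:,:,::-1],(400,300))
t=manip.capture("top")[160:280,215:315]
m[300:,450:700]=cv2.resize(t[:,:,::-1],(250,300),interpolation=cv2.INTER_CUBIC)
cv2.imwrite("pics/t2.png",m)
# predicted bin corners etc: bar and low edge in top px, for th=.36
for n in("top","wrist"):
    cm=manip.camera_model(n)
    for q in([-.1648,0,.1558],[0,0,0],[0,.075,0],[0,-.075,0]):
        c,s_=np.cos(BY),np.sin(BY);P=BL+[c*q[0]-s_*q[1],s_*q[0]+c*q[1],q[2]]
        x=cm["camera_from_world"][:3,:3]@P+cm["camera_from_world"][:3,3];print(n,(cm["camera_matrix"]@x/x[2])[:2])
R,p=here()
gy=-14.3*np.pi/180;g=np.array([.4695,.3228,.093]);Rg=tool(gy,.15)
print(g-Rg[:,2]*.10)
screw(R,p,Rg,g-Rg[:,2]*(.10-GD)+[0,0,.02],14)
E
```

```text
[[ 0.0621  0.9981  0.0049]
 [ 0.9981 -0.0621 -0.0003]
 [ 0.      0.0049 -1.    ]] [ 0.4954 -0.0385  0.2807]
top [258.6062 240.4311]
top [265.4981 186.5665]
top [237.752  185.3825]
top [293.2826 187.7522]
wrist [269.6385 201.8023]
wrist [389.3177 172.4864]
wrist [395.5605 116.2975]
wrist [383.6752 223.2726]
[0.455  0.3265 0.1919]
14 rows: [-0.62 -0.06  0.77] [ 0.0254 -0.0068  0.0055] dist/row 0.0269
```

View pics/t2.png

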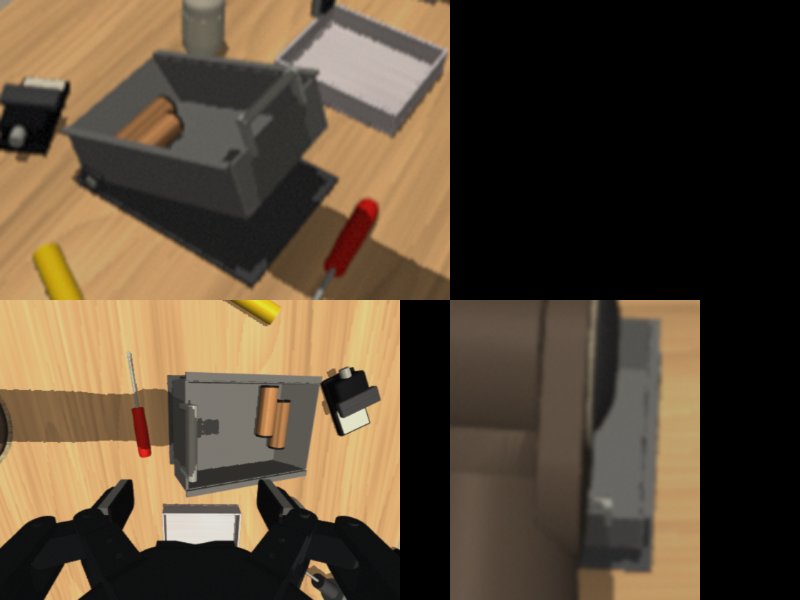

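The bin is at its stop with both brown rollers in the low corner: roller a is at about (392,175) in the wrist picture and roller b at about (374,155), so b sits a bit to +y. Next, the scoop.

>>> carry_out(
  moves=[
    [-0.62, -0.06, 0.77, 0.0254, -0.0068, 0.0055, 0],
    [-0.62, -0.06, 0.77, 0.0254, -0.0068, 0.0055, 0],
    [-0.62, -0.06, 0.77, 0.0254, -0.0068, 0.0055, 0],
    [-0.62, -0.06, 0.77, 0.0254, -0.0068, 0.0055, 0],
    [-0.62, -0.06, 0.77, 0.0254, -0.0068, 0.0055, 0],
    [-0.62, -0.06, 0.77, 0.0254, -0.0068, 0.0055, 0],
    [-0.62, -0.06, 0.77, 0.0254, -0.0068, 0.0055, 0],
    [-0.62, -0.06, 0.77, 0.0254, -0.0068, 0.0055, 0],
    [-0.62, -0.06, 0.77, 0.0254, -0.0068, 0.0055, 0],
    [-0.62, -0.06, 0.77, 0.0254, -0.0068, 0.0055, 0],
    [-0.62, -0.06, 0.77, 0.0254, -0.0068, 0.0055, 0],
    [-0.62, -0.06, 0.77, 0.0254, -0.0068, 0.0055, 0],
    [-0.62, -0.06, 0.77, 0.0254, -0.0068, 0.0055, 0],
    [-0.62, -0.06, 0.77, 0.0254, -0.0068, 0.0055, 0],
    [0, 0, 0, 0, 0, 0, 0],
    [0, 0, 0, 0, 0, 0, 0],
  ],
)

```text
t: 7.07
tcp_pos: [0.4575, 0.326, 0.1918]
orientation: [[0.246, 0.959, 0.144], [0.969, -0.242, -0.04], [-0.004, 0.149, -0.989]]
ft_force: [-0.4, 0.0, 0.9]
width: 0.085
grasp_force: 0.0
```

```bash
python3 - <<'E'
from h import *
import cv2
R,p=here();print(R,p,manip.get_obs()["joint_positions"])
gy=-14.3*np.pi/180;g=np.array([.4695,.3228,.093]);Rg=tool(gy,.15)
screw(R,p,Rg,g+Rg[:,2]*GD,8)
cm=manip.camera_model("wrist");im=manip.capture("wrist")
h=np.array([np.cos(gy),np.sin(gy),0]);s=np.array([-h[1],h[0],0])
def px(P):
    x=cm["camera_from_world"][:3,:3]@P+cm["camera_from_world"][:3,3];return (cm["camera_matrix"]@x/x[2])[:2]*800/560
top=g-Rg[:,2]*.035
print("htop",px(top),[px(top+a*.009*Rg[:,1]+b*.012*s) for a,b in((1,1),(1,-1),(-1,-1),(-1,1))])
tip=g+h*.094-[0,0,.0915]
print("tip",px(tip),px(tip+s*.036),px(tip-s*.036))
cv2.imwrite("pics/w2.png",cv2.resize(im[:,:,::-1],(800,600)))
E
```

```text
[[ 0.2457  0.9587  0.1436]
 [ 0.9693 -0.2424 -0.0402]
 [-0.0037  0.149  -0.9888]] [0.4575 0.326  0.1918] [ 39.1461   7.1018  -7.8183  70.1105  -6.9942 143.0509]
8 rows: [-0.    0.02  0.01] [ 0.     -0.0003  0.0148] dist/row 0.0148
htop [385.599 310.375] [array([402.9457, 288.4393]), array([402.4704, 331.731 ]), array([368.7714, 331.6542]), array([368.2076, 288.3609])]
tip [480.8372 258.227 ] [483.5604 215.3221] [478.2634 298.777 ]
```

View pics/w2.png

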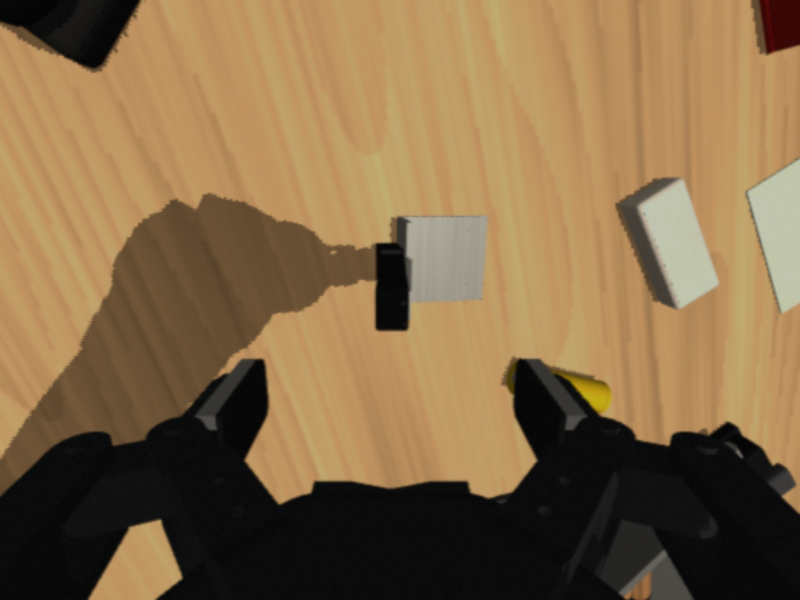

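The handle top is at (392,308), 7 px ahead of my prediction (386,310), and the blade tip edge runs (487,216)–(482,300), also about 3 mm forward. I correct +3 mm, then descend and grip.

>>> carry_out(
  moves=[
    [0, 0, 0, 0, 0.0005, 0.0148, 0],
    [0, 0, 0, 0, 0.0005, 0.0148, 0],
    [0, 0, 0, 0, 0, 0.0148, 0],
    [0, 0, 0, 0, 0, 0.0148, 0],
    [0, 0, 0, 0, 0, 0.0148, 0],
    [0, 0, 0, 0, 0, 0.0148, 0],
    [0, 0, 0, 0, 0, 0.0148, 0],
    [0, 0, 0, 0, 0, 0.0148, 0],
    [0, 0, 0, 0, 0, 0, 255],
    [0, 0, 0, 0, 0, 0, 255],
    [0, 0, 0, 0, 0, 0, 255],
    [0, 0, 0, 0, 0, 0, 255],
    [0, 0, 0, 0, 0, 0, 255],
    [0, 0, 0, 0, 0, 0, 255],
    [0, 0, 0, 0, 0, 0, 255],
    [0, 0, 0, 0, 0, 0, 255],
    [0, 0, 0, 0, 0, 0, 255],
  ],
)

```text
t: 8.53
tcp_pos: [0.4774, 0.3212, 0.0782]
orientation: [[0.248, 0.957, 0.148], [0.969, -0.245, -0.037], [0.001, 0.153, -0.988]]
ft_force: [-2.0, -1.3, 6.3]
width: 0.0171
grasp_force: 59.4
```

```bash
python3 - <<'E'
from h import *
R,p=here()
yaw=np.arctan2(R[1,1],R[0,1]);hh=np.array([np.cos(yaw),np.sin(yaw),0])
u=R[:,2]; g0=p-GD*u; gp=g0+u*(g0[2]-.093)/(-u[2])
tip=gp+.094*hh; tip[2]=0
Rs=np.c_[hh,np.cross([0,0,1],hh),[0,0,1]]
print("tip",tip,yaw)
np.savez("rel.npz",a=R.T@(tip-p),B=R.T@Rs,Rg=R,pg=p,tip=tip)
# rollers from earlier wrist view
T=manip.camera_model("wrist");Tc=T["camera_from_world"];K=T["camera_matrix"]
Rc=R.T@Tc[:3,:3].T; tc=R.T@(-Tc[:3,:3].T@Tc[:3,3]-p)  # cam in tool
R1=np.array([[.0621,.9981,.0049],[.9981,-.0621,-.0003],[0,.0049,-1]]);p1=np.array([.4954,-.0385,.2807])
C=p1+R1@tc
h=np.array([np.cos(BY),np.sin(BY),0]);th=.36
Rb=np.c_[h*np.cos(th)-np.array([0,0,np.sin(th)]),np.cross([0,0,1],h),h*np.sin(th)+np.array([0,0,np.cos(th)])]
for uv in((392,175),(374,155),(397.6,142.8),(386.4,205.8)):
    d=Rb.T@(R1@Rc@np.linalg.solve(K,[*uv,1]));c=Rb.T@(C-BL)
    print("roller bin xyz",c+d*(.022-c[2])/d[2])
E
cat >> h.py <<'E'
TH=.36
_h=np.array([np.cos(BY),np.sin(BY),0]);_u=np.array([0,0,1.])
Rb=np.c_[_h*np.cos(TH)-_u*np.sin(TH),np.cross(_u,_h),_h*np.sin(TH)+_u*np.cos(TH)]
def relT():
    d=np.load("rel.npz");return d["a"],d["B"]
def tool_for(tip,Rs):
    a,B=relT();R=Rs@B.T;return R,tip-R@a
def scoop_at(x,y,z,pitch):
    """tip in bin axes, pitch deg relative to the bin floor (+ = nose-up)"""
    return tool_for(BL+Rb@np.array([x,y,z]),Rb@Ro.from_rotvec([0,-np.radians(pitch),0]).as_matrix())
def world_scoop(tip,yaw,pitch):
    return tool_for(np.array(tip),Ro.from_euler("ZY",[yaw,-np.radians(pitch)]).as_matrix())
def scoop_now():
    a,B=relT();R,p=here();Rs=R@B;t=p+R@a
    return t,Rb.T@(t-BL),np.degrees(np.arcsin(Rs[2,0])),np.degrees(np.arctan2(Rs[1,0],Rs[0,0]))
E
python3 - <<'E'
from h import *
R,p=here()
w0=world_scoop(np.load("rel.npz")["tip"]+[-.02,0,.17],-.25,-10)
w1=scoop_at(-.075,.01,.12,-12)
screw(R,p,*w0,8);screw(*w0,*w1,14);print(w0[1],w1)
E
```

```text
tip [0.5662 0.2984 0.    ] -0.2507660015685499
roller bin xyz [-0.0088 -0.0002  0.022 ]
roller bin xyz [-0.0415  0.0274  0.022 ]
roller bin xyz [-0.0057  0.0418  0.022 ]
roller bin xyz [-0.0125 -0.0425  0.022 ]
8 rows: [ 1.25  0.   -0.  ] [-0.0006  0.0012 -0.0231] dist/row 0.0231
14 rows: [ 1.61 -0.17 -0.75] [-0.0233  0.0123 -0.0031] dist/row 0.0266
[0.4719 0.3174 0.2629] (array([[ 0.0632,  0.9128, -0.4035],
       [ 0.998 , -0.0576,  0.0262],
       [ 0.0007, -0.4044, -0.9146]]), array([ 0.5927, -0.033 ,  0.272 ]))
```

Roller positions in the bin frame are x = -9 and -41 mm (expected -10.5 and -40.5) and y = 0 and +27 mm, so I aim the scoop at y = +13 mm. Lifting and carrying it over.

>>> carry_out(
  moves=[
    [0, 0, 0, 0, 0, -0.01, 255],
    [0, 0, 0, 0, 0, -0.015, 255],
    [1.4, 0, 0, -0.0006, 0.0012, -0.0231, 255],
    [1.4, 0, 0, -0.0006, 0.0012, -0.0231, 255],
    [1.4, 0, 0, -0.0006, 0.0012, -0.0231, 255],
    [1.4, 0, 0, -0.0006, 0.0012, -0.0231, 255],
    [1.4, 0, 0, -0.0006, 0.0012, -0.0231, 255],
    [1.5, 0, 0, -0.0006, 0.0012, -0.0231, 255],
    [1.5, 0, 0, -0.0006, 0.0012, -0.0231, 255],
    [0, 0, 0, 0, 0, 0, 255],
    [0, 0, 0, 0, 0, 0, 255],
  ],
)

```text
t: 9.45
tcp_pos: [0.4688, 0.3191, 0.2644]
orientation: [[0.249, 0.968, -0.02], [0.969, -0.248, 0.006], [0.001, -0.021, -1.0]]
ft_force: [0.1, 0.2, -2.1]
width: 0.0173
grasp_force: 59.3
```

```bash
python3 - <<'E'
from h import *
R,p=here();print(scoop_now(),manip.get_obs()["ft_force"])
screw(R,p,*scoop_at(-.075,.013,.12,-12),14)
E
```

```text
(array([0.5432, 0.3001, 0.1715]), array([-0.179 ,  0.3393,  0.0967]), np.float64(-9.98446076460196), np.float64(-14.389217914551983)) [ 0.1319  0.1607 -2.0922]
14 rows: [ 1.61 -0.17 -0.76] [-0.0232  0.0126 -0.003 ] dist/row 0.0266
```

>>> carry_out(
  moves=[
    [1.61, -0.17, -0.76, -0.0232, 0.0126, -0.003, 255],
    [1.61, -0.17, -0.76, -0.0232, 0.0126, -0.003, 255],
    [1.61, -0.17, -0.76, -0.0232, 0.0126, -0.003, 255],
    [1.61, -0.17, -0.76, -0.0232, 0.0126, -0.003, 255],
    [1.61, -0.17, -0.76, -0.0232, 0.0126, -0.003, 255],
    [1.61, -0.17, -0.76, -0.0232, 0.0126, -0.003, 255],
    [1.61, -0.17, -0.76, -0.0232, 0.0126, -0.003, 255],
    [1.61, -0.17, -0.76, -0.0232, 0.0126, -0.003, 255],
    [1.61, -0.17, -0.76, -0.0232, 0.0126, -0.003, 255],
    [1.61, -0.17, -0.76, -0.0232, 0.0126, -0.003, 255],
    [1.61, -0.17, -0.76, -0.0232, 0.0126, -0.003, 255],
    [1.61, -0.17, -0.76, -0.0232, 0.0126, -0.003, 255],
    [1.61, -0.17, -0.76, -0.0232, 0.0126, -0.003, 255],
    [1.61, -0.17, -0.76, -0.0232, 0.0126, -0.003, 255],
    [0, 0, 0, 0, 0, 0, 255],
    [0, 0, 0, 0, 0, 0, 255],
  ],
)

```text
t: 10.78
tcp_pos: [0.5873, -0.0308, 0.2597]
orientation: [[0.064, 0.915, -0.398], [0.998, -0.059, 0.025], [-0.0, -0.399, -0.917]]
ft_force: [-1.0, 0.5, -2.5]
width: 0.0172
grasp_force: 59.6
```

```bash
python3 - <<'E'
from h import *
import cv2
R,p=here();o=manip.get_obs();print(scoop_now(),o["ft_force"],o["joint_positions"])
screw(R,p,*scoop_at(-.075,.013,.005,-12),8)
screw(*scoop_at(-.075,.013,.005,-12),*scoop_at(-.066,.013,-.002,0),6)
m=np.zeros((600,800,3),np.uint8)
m[:300,:400]=cv2.resize(manip.capture("wrist")[:,:,::-1],(400,300))
m[:300,400:]=cv2.resize(manip.capture("side")[160:310,180:380,::-1],(400,300))
m[300:,:400]=cv2.resize(manip.capture("top")[150:300,180:380,::-1],(400,300))
cv2.imwrite("pics/a.png",m[:,:])
E
```

```text
(array([ 0.623 , -0.0332,  0.1446]), array([-0.0753,  0.0117,  0.1069]), np.float64(-32.28750595368964), np.float64(-3.6821498979609837)) [-1.0299  0.5172 -2.4869] [ -3.1056  36.6376  38.7917 115.6674   0.1985  90.5174]
8 rows: [ 0.04  0.01 -0.01] [0.0001 0.0008 0.0127] dist/row 0.0127
6 rows: [-2.  0. -0.] [-0.     -0.0017  0.004 ] dist/row 0.0044
```

View pics/a.png

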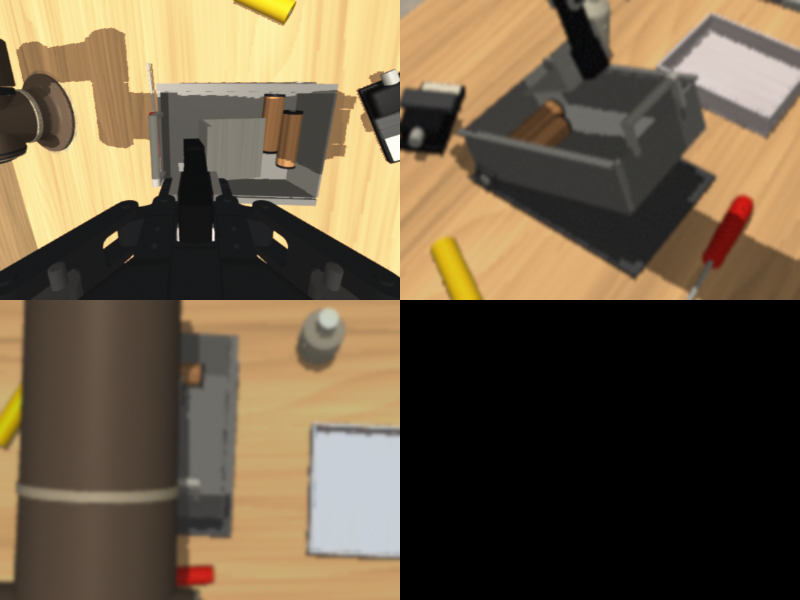

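```bash
python3 - <<'E'
from h import *
cm=manip.camera_model("wrist")
def px(P):
    x=cm["camera_from_world"][:3,:3]@P+cm["camera_from_world"][:3,3];return np.round((cm["camera_matrix"]@x/x[2])[:2]*400/560,1)
print("a",px(BL+Rb@[-.0105,0,.03]),"b",px(BL+Rb@[-.0405,.027,.03]))
a,B=relT();R,p=here();Rs=R@B;t=p+R@a
print("tip corners",px(t+Rs@[0,.036,0]),px(t+Rs@[0,-.036,0]))
screw(R,p,*scoop_at(-.072,.013,.012,-7),9)
screw(*scoop_at(-.072,.013,.012,-7),*scoop_at(-.066,.013,0,0),5)
E
```

```text
a [290.9 142.7] b [273.1 125.3]
tip corners [265.  117.6] [259.6 176.4]
9 rows: [-0.49  0.01  0.01] [-0.0001 -0.0001  0.0115] dist/row 0.0115
5 rows: [-1.4  0.  -0. ] [-0.     -0.0012  0.0044] dist/row 0.0046
```

The projections match the picture (a at (290,139), b at (273,124), blade tip at (265,119)), so I descend behind the rollers.

>>> carry_out(
  moves=[
    [-0.49, 0, 0, 0, 0, 0.0115, 255],
    [-0.49, 0, 0, 0, 0, 0.0115, 255],
    [-0.49, 0, 0, 0, 0, 0.0115, 255],
    [-0.49, 0, 0, 0, 0, 0.0115, 255],
    [-0.49, 0, 0, 0, 0, 0.0115, 255],
    [-0.49, 0, 0, 0, 0, 0.0115, 255],
    [-0.49, 0, 0, 0, 0, 0.0115, 255],
    [-0.49, 0, 0, 0, 0, 0.0115, 255],
    [-0.49, 0, 0, 0, 0, 0.0115, 255],
    [0, 0, 0, 0, 0, 0, 255],
  ],
)

```text
t: 11.77
tcp_pos: [0.5479, -0.0263, 0.1657]
orientation: [[0.06, 0.944, -0.323], [0.998, -0.057, 0.019], [-0.0, -0.324, -0.946]]
ft_force: [1.1, 0.1, -2.2]
width: 0.0173
grasp_force: 59.7
```

```bash
python3 - <<'E'
from h import *
R,p=here();o=manip.get_obs();print(scoop_now(),o["ft_force"],o["joint_positions"])
screw(R,p,*scoop_at(-.066,.013,0,0),6)
screw(R,p,*scoop_at(-.066,.013,.003,-2),6)
E
```

```text
(array([ 0.5927, -0.0291,  0.0539]), array([-0.0718,  0.0139,  0.0113]), np.float64(-27.672515121513317), np.float64(-3.4470339019988065)) [ 1.0674  0.0804 -2.1692] [-2.8477 26.2738 11.9435 94.5679  0.1791 90.5583]
6 rows: [-1.17  0.02  0.03] [-0.0001 -0.001   0.0036] dist/row 0.0037
6 rows: [-0.84  0.02  0.03] [-0.0001 -0.0005  0.0026] dist/row 0.0027
```

>>> carry_out(
  moves=[
    [-0.84, 0, 0, 0, -0.0005, 0.0026, 255],
    [-0.84, 0, 0, 0, -0.0005, 0.0026, 255],
    [-0.84, 0, 0, 0, -0.0005, 0.0026, 255],
    [-0.84, 0, 0, 0, -0.0005, 0.0026, 255],
    [-0.84, 0, 0, 0, -0.0005, 0.0026, 255],
    [-0.84, 0, 0, 0, -0.0005, 0.0026, 255],
    [0, 0, 0, 0, 0, 0.001, 255],
    [0, 0, 0, 0, 0, 0.001, 255],
    [0, 0, 0, 0, 0, 0, 255],
  ],
)

```text
t: 12.52
tcp_pos: [0.5417, -0.0272, 0.15]
orientation: [[0.062, 0.969, -0.239], [0.998, -0.06, 0.015], [-0.0, -0.239, -0.971]]
ft_force: [0.6, 0.3, -2.0]
width: 0.0174
grasp_force: 59.6
```

```bash
python3 - <<'E'
from h import *
R,p=here();o=manip.get_obs();print(scoop_now(),o["ft_force"])
E
```

```text
(array([ 0.5962, -0.0307,  0.0426]), array([-0.0646,  0.0126,  0.0019]), np.float64(-22.613894329245028), np.float64(-3.5564422641551996)) [ 0.5689  0.2884 -2.0297]
```

>>> carry_out(
  moves=[
    [0, 0, 0, 0, 0, 0.001, 255],
    [0, 0, 0, 0, 0, 0.001, 255],
    [0, 0, 0, 0, 0, 0.001, 255],
    [0, 0, 0, 0, 0, 0, 255],
  ],
)

```text
t: 12.85
tcp_pos: [0.5415, -0.0272, 0.1479]
orientation: [[0.062, 0.969, -0.237], [0.998, -0.06, 0.014], [-0.0, -0.238, -0.971]]
ft_force: [-0.9, -0.8, 3.3]
width: 0.0173
grasp_force: 60.4
```

```bash
python3 - <<'E'
from h import *
R,p=here();o=manip.get_obs();print(scoop_now(),o["ft_force"])
a,B=relT();print("bin x,z in tool:",R.T@Rb)
E
```

```text
(array([ 0.5962, -0.0307,  0.0406]), array([-0.0639,  0.0125,  0.0001]), np.float64(-22.52698787007366), np.float64(-3.557107357310485)) [-0.9089 -0.7944  3.2778]
bin x,z in tool: [[-0.001   1.     -0.0007]
 [ 0.9928  0.0011  0.1197]
 [ 0.1197 -0.0005 -0.9928]]
```

Light floor contact (5 N) came at bin z ≈ 0, as it should. Now pushing under the rollers along the floor.

>>> carry_out(
  moves=[
    [0, 0, 0, 0, 0.004, 0.0005, 255],
    [0, 0, 0, 0, 0.004, 0.0005, 255],
    [0, 0, 0, 0, 0.004, 0.0005, 255],
    [0, 0, 0, 0, 0.004, 0.0005, 255],
    [0, 0, 0, 0, 0.004, 0.0005, 255],
    [0, 0, 0, 0, 0.004, 0.0005, 255],
    [0, 0, 0, 0, 0.004, 0.0005, 255],
    [0, 0, 0, 0, 0.004, 0.0005, 255],
    [0, 0, 0, 0, 0, 0, 255],
  ],
)

```text
t: 13.6
tcp_pos: [0.5724, -0.0292, 0.1361]
orientation: [[0.062, 0.97, -0.237], [0.998, -0.06, 0.014], [-0.0, -0.237, -0.971]]
ft_force: [0.9, -0.3, 5.1]
width: 0.0174
grasp_force: 60.7
```

```bash
python3 - <<'E'
from h import *
R,p=here();o=manip.get_obs();print(scoop_now(),o["ft_force"],o["grasp_force"])
E
```

```text
(array([ 0.6271, -0.0327,  0.0288]), array([-0.0307,  0.0125, -0.0001]), np.float64(-22.501638322242496), np.float64(-3.5609484966543143)) [ 0.8763 -0.3377  5.0894] 60.70731997489929
```

>>> carry_out(
  moves=[
    [0, 0, 0, 0, 0.004, 0.0005, 255],
    [0, 0, 0, 0, 0.004, 0.0005, 255],
    [0, 0, 0, 0, 0.004, 0.0005, 255],
    [0, 0, 0, 0, 0.004, 0.0005, 255],
    [0, 0, 0, 0, 0.004, 0.0005, 255],
    [0, 0, 0, 0, 0.004, 0.0005, 255],
    [0, 0, 0, 0, 0, 0, 255],
    [0, 0, 0, 0, 0, 0, 255],
  ],
)

```text
t: 14.27
tcp_pos: [0.595, -0.0306, 0.1276]
orientation: [[0.062, 0.97, -0.236], [0.998, -0.06, 0.014], [-0.0, -0.237, -0.972]]
ft_force: [-0.3, -0.7, 5.0]
width: 0.0173
grasp_force: 60.8
```

```bash
python3 - <<'E'
from h import *
import cv2
R,p=here();o=manip.get_obs();print(scoop_now(),o["ft_force"],o["joint_positions"])
m=np.zeros((600,800,3),np.uint8)
m[:300,:400]=cv2.resize(manip.capture("wrist")[:,:,::-1],(400,300))
m[:300,400:]=cv2.resize(manip.capture("side")[160:280,180:340,::-1],(400,300))
m[300:,:400]=cv2.resize(manip.capture("wrist")[60:270,220:500,::-1],(400,300))
cv2.imwrite("pics/b.png",m)
E
```

```text
(array([ 0.6497, -0.0341,  0.0203]), array([-0.0065,  0.0125, -0.    ]), np.float64(-22.468076831784312), np.float64(-3.566018182715765)) [-0.2669 -0.7191  5.0027] [-2.9967 27.5702 10.5482 86.6723  0.1027 90.5418]
```

View pics/b.png

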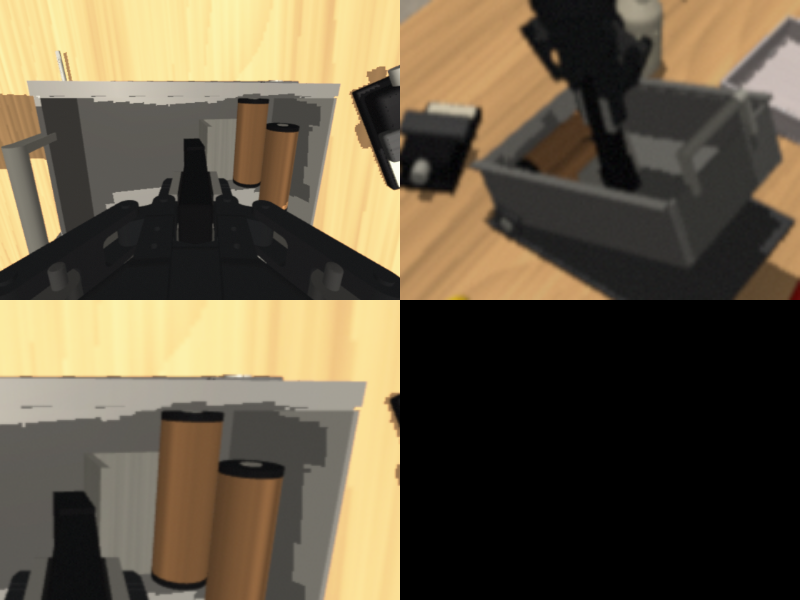

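Both rollers stand side by side over the blade, between the back plate and the low wall, and the tip is 6 mm from the corner. I'll do the last few millimetres, then curl up along the wall.

>>> carry_out(
  moves=[
    [0, 0, 0, 0, 0.002, 0.0002, 255],
    [0, 0, 0, 0, 0.002, 0.0002, 255],
    [0, 0, 0, 0, 0, 0, 255],
  ],
)

```text
t: 14.67
tcp_pos: [0.5984, -0.0308, 0.1264]
orientation: [[0.062, 0.97, -0.237], [0.998, -0.06, 0.014], [-0.0, -0.237, -0.971]]
ft_force: [-1.2, -1.0, 7.2]
width: 0.0173
grasp_force: 61.0
```

```bash
python3 - <<'E'
from h import *
R,p=here();o=manip.get_obs();print(scoop_now(),o["ft_force"])
t=scoop_now()[1];x0=t[0]
P=[(R,p)]+[scoop_at(x0+.364*z-.0005,.0125,z,f) for f,z in((8,.016),(18,.033),(28,.049),(36,.06))]
for a,b in zip(P,P[1:]): screw(*a,*b,5)
up=(P[-1][0],P[-1][1]+[-.01,0,.09]);screw(*P[-1],*up,6)
E
```

```text
(array([ 0.653 , -0.0343,  0.019 ]), array([-0.0029,  0.0125,  0.    ]), np.float64(-22.51047477211969), np.float64(-3.5653830777934803)) [-1.1892 -1.0146  7.1658]
5 rows: [-1.98  0.02  0.01] [-0.     -0.0015 -0.0002] dist/row 0.0015
5 rows: [-2.  0. -0.] [-0.     -0.0008  0.0001] dist/row 0.0008
5 rows: [-2.  0. -0.] [-0.     -0.0005  0.0006] dist/row 0.0008
5 rows: [-1.6  0.  -0. ] [-0.     -0.0005  0.0011] dist/row 0.0012
6 rows: [0. 0. 0.] [-0.0001  0.0046 -0.0144] dist/row 0.0151
```

>>> carry_out(
  moves=[
    [-1.98, 0, 0, 0, -0.0013, -0.0009, 255],
    [-1.98, 0, 0, 0, -0.0013, -0.0009, 255],
    [-1.98, 0, 0, 0, -0.0013, -0.0009, 255],
    [-1.98, 0, 0, 0, -0.0013, -0.0009, 255],
    [-1.98, 0, 0, 0, -0.0013, -0.0009, 255],
    [-2, 0, 0, 0, -0.0007, 0, 255],
    [-2, 0, 0, 0, -0.0007, 0, 255],
    [-2, 0, 0, 0, -0.0007, 0, 255],
    [-2, 0, 0, 0, -0.0007, 0, 255],
    [-2, 0, 0, 0, -0.0007, 0, 255],
    [0, 0, 0, 0, 0, 0, 255],
  ],
)

```text
t: 15.58
tcp_pos: [0.5869, -0.0299, 0.1302]
orientation: [[0.062, 0.993, 0.105], [0.998, -0.061, -0.007], [-0.0, 0.105, -0.994]]
ft_force: [-0.9, -0.4, -2.9]
width: 0.0175
grasp_force: 59.6
```

```bash
python3 - <<'E'
from h import *
import cv2
R,p=here();o=manip.get_obs();t=scoop_now();print(t,o["ft_force"],"wall x at tip",.364*t[1][2])
P=[(R,p)]+[scoop_at(.364*z-.001,.0125,z,f) for f,z in((28,.051),(36,.062))]
for a,b in zip(P,P[1:]): screw(*a,*b,5)
up=(P[-1][0],P[-1][1]+[-.01,0,.09]);screw(*P[-1],*up,6)
E
```

```text
(array([ 0.6746, -0.0355,  0.0477]), array([0.0072, 0.0127, 0.0344]), np.float64(-2.751321063406779), np.float64(-3.543190376818303)) [-0.8606 -0.3674 -2.9432] wall x at tip 0.01253463023447519
5 rows: [-2.02  0.01  0.01] [-0.      0.0003  0.001 ] dist/row 0.0011
5 rows: [-1.6  0.  -0. ] [-0.     -0.0005  0.0011] dist/row 0.0012
6 rows: [0. 0. 0.] [-0.0001  0.0046 -0.0144] dist/row 0.0151
```

>>> carry_out(
  moves=[
    [-2, 0, 0, 0, 0.0003, 0.001, 255],
    [-2, 0, 0, 0, 0.0003, 0.001, 255],
    [-2, 0, 0, 0, 0.0003, 0.001, 255],
    [-2, 0, 0, 0, 0.0003, 0.001, 255],
    [-2, 0, 0, 0, 0.0003, 0.001, 255],
    [-1.6, 0, 0, 0, -0.0005, 0.0011, 255],
    [-1.6, 0, 0, 0, -0.0005, 0.0011, 255],
    [-1.6, 0, 0, 0, -0.0005, 0.0011, 255],
    [-1.6, 0, 0, 0, -0.0005, 0.0011, 255],
    [-1.6, 0, 0, 0, -0.0005, 0.0011, 255],
    [0, 0, 0, 0, 0, 0, 255],
    [0, 0, 0, 0, 0, 0, 255],
    [0, 0, 0, 0, 0, 0, 255],
  ],
)

```text
t: 16.67
tcp_pos: [0.5908, -0.0302, 0.1208]
orientation: [[0.062, 0.911, 0.407], [0.998, -0.056, -0.025], [-0.0, 0.407, -0.913]]
ft_force: [2.5, -0.2, 1.6]
width: 0.0175
grasp_force: 60.3
```

```bash
python3 - <<'E'
from h import *
import cv2
R,p=here();o=manip.get_obs();t=scoop_now();print(t,o["ft_force"],o["joint_positions"])
screw(R,p,R,p+[-.012,0,.10],7)
cv2.imwrite("pics/c.png",np.hstack([cv2.resize(manip.capture("wrist")[:,:,::-1],(400,300)),cv2.resize(manip.capture("side")[150:270,180:340,::-1],(400,300))]))
E
```

```text
(array([ 0.6996, -0.0371,  0.0696]), array([0.023 , 0.0127, 0.0637]), np.float64(15.273703663123406), np.float64(-3.5399827247175786)) [ 2.5247 -0.2152  1.5524] [ -2.7623  -2.4582 -31.3537  37.0595  -0.3353  90.7009]
7 rows: [0. 0. 0.] [-0.0001  0.0043 -0.0137] dist/row 0.0144
```

View pics/c.png

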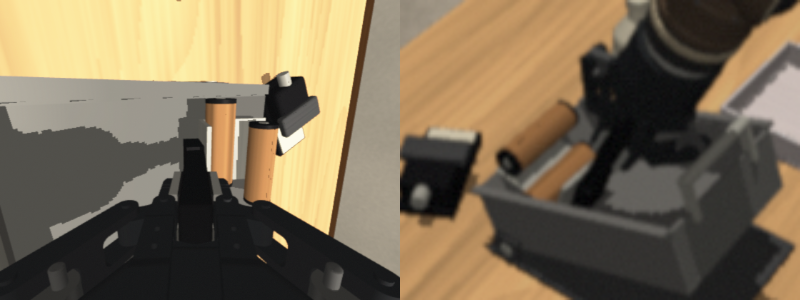

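```bash
python3 - <<'E'
from h import *
cm=manip.camera_model("wrist")
a,B=relT();R,p=here();Rs=R@B;t=p+R@a
def px(q):
    P=t+Rs@np.array(q);x=cm["camera_from_world"][:3,:3]@P+cm["camera_from_world"][:3,3];return np.round((cm["camera_matrix"]@x/x[2])[:2]*400/560,1)
for x in(-.06,-.05,-.03,-.02,-.01,0,.01): print(x,px([x,.0,.033]),px([x,.045,.018]))
print("rim",[np.round(Rs.T@(BL+Rb@np.array(q)-t),4) for q in([.0218,0,.06],[.026,0,.06])])
E
```

```text
-0.06 [219.9 160.2] [217.4 112.4]
-0.05 [229.7 159.7] [227.1 112.2]
-0.03 [248.9 158.7] [246.2 111.9]
-0.02 [258.3 158.2] [255.5 111.7]
-0.01 [267.6 157.7] [264.7 111.5]
0 [276.7 157.2] [273.8 111.4]
0.01 [285.7 156.7] [282.7 111.2]
rim [array([-0.0032, -0.0127, -0.0024]), array([ 0.0002, -0.0127, -0.0048])]
```

Both rollers are on the blade: b against the back plate, a at x ≈ -15 mm. I lift gently and tilt back a bit more so that a settles.

>>> carry_out(
  moves=[
    [0, 0, 0, 0, 0.001, -0.004, 255],
    [0, 0, 0, 0, 0.002, -0.007, 255],
    [0, 0, 0, 0, 0.0022, -0.007, 255],
    [0, 0, 0, 0, 0.0022, -0.007, 255],
    [-1.5, 0, 0, 0, 0.0022, -0.007, 255],
    [-2, 0, 0, 0, 0.0022, -0.007, 255],
    [-2, 0, 0, 0, 0.0022, -0.007, 255],
    [-2, 0, 0, 0, 0.0022, -0.007, 255],
    [-1, 0, 0, 0, 0.003, -0.01, 255],
    [0, 0, 0, 0, 0.003, -0.012, 255],
    [0, 0, 0, 0, 0.004, -0.012, 255],
    [0, 0, 0, 0, 0.004, -0.012, 255],
    [0, 0, 0, 0, 0.004, -0.012, 255],
    [0, 0, 0, 0, 0.003, -0.01, 255],
    [0, 0, 0, 0, 0, 0, 255],
    [0, 0, 0, 0, 0, 0, 255],
    [0, 0, 0, 0, 0, 0, 255],
    [0, 0, 0, 0, 0, 0, 255],
  ],
)

```text
t: 18.27
tcp_pos: [0.5629, -0.0284, 0.2427]
orientation: [[0.062, 0.842, 0.536], [0.998, -0.052, -0.033], [-0.0, 0.537, -0.844]]
ft_force: [0.6, -0.4, -2.6]
width: 0.0175
grasp_force: 60.3
```

```bash
python3 - <<'E'
from h import *
import cv2
R,p=here();o=manip.get_obs();t=scoop_now();print(t,o["ft_force"],o["joint_positions"],p)
cm=manip.camera_model("wrist")
a,B=relT();Rs=R@B;tt=t[0]
for x in(-.057,-.027,-.015):
    P=tt+Rs@np.array([x,0,.033]);q=cm["camera_from_world"][:3,:3]@P+cm["camera_from_world"][:3,3];print(x,np.round((cm["camera_matrix"]@q/q[2])[:2],1))
# orange-ish colour segmentation instead of a picture
im=manip.capture("wrist");hsv=cv2.cvtColor(im,cv2.COLOR_RGB2HSV)
m=((hsv[...,0]>6)&(hsv[...,0]<16)&(hsv[...,1]>110)&(hsv[...,2]>60)).astype(np.uint8)
n,l,st,c=cv2.connectedComponentsWithStats(m)
for i in range(1,n):
    if st[i,4]>300: print(st[i],c[i])
E
```

```text
(array([ 0.678 , -0.0356,  0.208 ]), array([-0.0461,  0.0128,  0.1857]), np.float64(23.70350856606494), np.float64(-3.5325854085232327)) [ 0.6387 -0.3693 -2.5891] [ -2.6297 -14.2769 -29.4706  42.3327  -0.5     90.7529] [ 0.5629 -0.0284  0.2427]
-0.057 [312.  224.1]
-0.027 [352.4 221.9]
-0.015 [368.1 221.1]
[ 395    0   42  298 4209] [415.1098 138.9746]
[ 288  144   80  145 7177] [328.078  212.7478]
```

Both rollers sit together against the back plate (one blob spanning columns 288–368, which is 60 mm). Carrying to the tray.

```bash
python3 - <<'E'
from h import *
R,p=here();TC=np.array([.489,-.301,0]);h=np.array([np.cos(-.072),np.sin(-.072),0]);t=TC-.03*h
t0=scoop_now()[0]
P=[(R,p),world_scoop([t[0],t0[1]-.10,.19],-.065,22),world_scoop(t+[0,0,.12],-.065,20),world_scoop(t+[0,0,.05],-.065,0),world_scoop(t+[0,0,.036],-.065,-8),world_scoop(t+[0,0,.02],-.065,-25)]
for a,b,n in zip(P,P[1:],(12,12,10,5,9)): screw(*a,*b,n);print(b[1])
E
```

```text
12 rows: [ 0.14 -0.    0.01] [-0.0094 -0.0156 -0.0082] dist/row 0.02
[ 0.345  -0.1282  0.2281]
12 rows: [ 0.17 -0.    0.  ] [-0.0136 -0.0019  0.0053] dist/row 0.0147
[ 0.3464 -0.2915  0.1621]
10 rows: [ 2. -0.  0.] [-0.      0.0009  0.0039] dist/row 0.004
[ 0.3676 -0.2929  0.1282]
5 rows: [ 1.6 -0.   0. ] [-0.      0.0023  0.0006] dist/row 0.0024
[ 0.3793 -0.2936  0.1262]
9 rows: [ 1.89 -0.    0.  ] [ 0.      0.0033 -0.0008] dist/row 0.0034
[ 0.4091 -0.2956  0.1296]
```

>>> carry_out(
  moves=[
    [0, 0, 0, -0.0019, -0.0031, -0.0016, 255],
    [0.1, 0, 0, -0.0038, -0.0062, -0.0033, 255],
    [0.1, 0, 0, -0.0056, -0.0094, -0.0049, 255],
    [0.1, 0, 0, -0.0075, -0.0125, -0.0066, 255],
    [0.14, 0, 0, -0.0094, -0.0156, -0.0082, 255],
    [0.14, 0, 0, -0.0094, -0.0156, -0.0082, 255],
    [0.14, 0, 0, -0.0094, -0.0156, -0.0082, 255],
    [0.14, 0, 0, -0.0094, -0.0156, -0.0082, 255],
    [0.14, 0, 0, -0.0094, -0.0156, -0.0082, 255],
    [0.14, 0, 0, -0.0094, -0.0156, -0.0082, 255],
    [0.14, 0, 0, -0.0094, -0.0156, -0.0082, 255],
    [0.14, 0, 0, -0.0094, -0.0156, -0.0082, 255],
    [0.1, 0, 0, -0.0075, -0.0125, -0.0066, 255],
    [0.1, 0, 0, -0.0056, -0.0094, -0.0049, 255],
    [0.1, 0, 0, -0.0038, -0.0062, -0.0033, 255],
    [0, 0, 0, -0.0019, -0.0031, -0.0016, 255],
  ],
)

```text
t: 19.65
tcp_pos: [0.3442, -0.1286, 0.229]
orientation: [[0.064, 0.857, 0.512], [0.998, -0.054, -0.034], [-0.001, 0.513, -0.858]]
ft_force: [0.1, -0.1, -3.1]
width: 0.0175
grasp_force: 63.6
```

>>> carry_out(
  moves=[
    [0, 0, 0, -0.0027, -0.0004, 0.001, 255],
    [0.1, 0, 0, -0.0054, -0.0008, 0.002, 255],
    [0.1, 0, 0, -0.0082, -0.0011, 0.0031, 255],
    [0.1, 0, 0, -0.0109, -0.0015, 0.0042, 255],
    [0.17, 0, 0, -0.0136, -0.0019, 0.0053, 255],
    [0.17, 0, 0, -0.0136, -0.0019, 0.0053, 255],
    [0.17, 0, 0, -0.0136, -0.0019, 0.0053, 255],
    [0.17, 0, 0, -0.0136, -0.0019, 0.0053, 255],
    [0.17, 0, 0, -0.0136, -0.0019, 0.0053, 255],
    [0.17, 0, 0, -0.0136, -0.0019, 0.0053, 255],
    [0.17, 0, 0, -0.0136, -0.0019, 0.0053, 255],
    [0.17, 0, 0, -0.0136, -0.0019, 0.0053, 255],
    [0.1, 0, 0, -0.0109, -0.0015, 0.0042, 255],
    [0.1, 0, 0, -0.0082, -0.0011, 0.0031, 255],
    [0.1, 0, 0, -0.0054, -0.0008, 0.002, 255],
    [0, 0, 0, -0.0027, -0.0004, 0.001, 255],
    [0, 0, 0, 0, 0, 0, 255],
  ],
)

```text
t: 21.07
tcp_pos: [0.3475, -0.292, 0.1629]
orientation: [[0.062, 0.874, 0.482], [0.998, -0.054, -0.03], [0.0, 0.483, -0.876]]
ft_force: [-0.4, 0.4, -3.4]
width: 0.017
grasp_force: 63.5
```

```bash
python3 - <<'E'
from h import *
import cv2
R,p=here();TC=np.array([.489,-.301,0]);h=np.array([np.cos(-.072),np.sin(-.072),0]);t=TC-.03*h
o=manip.get_obs();print(scoop_now(),o["ft_force"],o["joint_positions"])
P=[(R,p),world_scoop(t+[0,0,.05],-.065,0),world_scoop(t+[0,0,.036],-.065,-8),world_scoop(t+[0,0,.02],-.065,-25)]
for a,b,n in zip(P,P[1:],(10,5,9)): screw(*a,*b,n)
cv2.imwrite("pics/d.png",np.hstack([cv2.resize(manip.capture("wrist")[:,:,::-1],(400,300)),cv2.resize(manip.capture("top")[130:310,270:510,::-1],(400,300))]))
E
```

```text
(array([ 0.4603, -0.299 ,  0.121 ]), array([-0.2033, -0.2638,  0.0336]), np.float64(20.10796732484859), np.float64(-3.558484990371761)) [-0.3963  0.3724 -3.391 ] [-54.0926 -16.2189 -37.8368  49.0678  21.8992  43.2297]
10 rows: [ 2.01 -0.    0.02] [0.     0.0007 0.004 ] dist/row 0.004
5 rows: [ 1.6 -0.   0. ] [-0.      0.0023  0.0006] dist/row 0.0024
9 rows: [ 1.89 -0.    0.  ] [ 0.      0.0033 -0.0008] dist/row 0.0034
```

View pics/d.png

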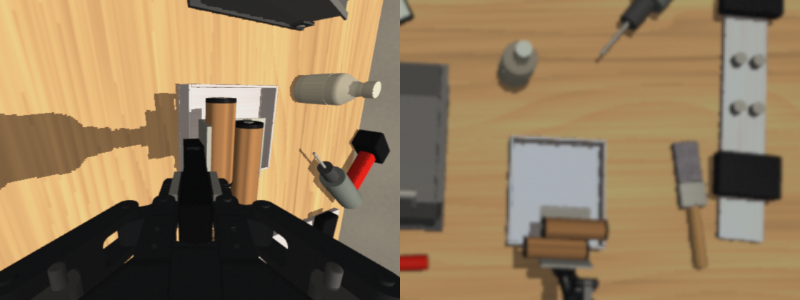

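```bash
python3 - <<'E'
from h import *
R,p=here();a,B=relT();Rs=R@B;t=p+R@a
for nm,c,x in(("a",(174,228),-.027),("b",(157,247),-.057)):
    P=t+Rs@np.array([x,0,.022]);q=onz("top",(270+c[0]*.6,130+c[1]*.6),P[2]);print(nm,q,"scoop",Rs.T@(q-t))
    d=q-[.489,-.301,0];print("tray y",d[0]*.072+d[1])
for c in((508,138),(605,142),(600,246),(507,244)):
    print(onz("top",(270+(c[0]-400)*.6,130+c[1]*.6),.036))
E
```

```text
a [ 0.428  -0.3063  0.1328] scoop [-0.0259 -0.0099  0.0216]
tray y -0.00972337879582924
b [ 0.4022 -0.2827  0.1225] scoop [-0.055   0.0121  0.0213]
tray y 0.012024890001139012
[ 0.5763 -0.229   0.036 ]
[ 0.567  -0.3813  0.036 ]
[ 0.4055 -0.3634  0.036 ]
[ 0.4111 -0.221   0.036 ]
```

The rollers are centred over the tray to ±12 mm. Lowering and levelling now.

>>> carry_out(
  moves=[
    [1, 0, 0, 0, 0.0003, 0.002, 255],
    [2, 0, 0, 0, 0.0007, 0.004, 255],
    [2, 0, 0, 0, 0.0007, 0.004, 255],
    [2, 0, 0, 0, 0.0007, 0.004, 255],
    [2, 0, 0, 0, 0.0007, 0.004, 255],
    [2, 0, 0, 0, 0.0007, 0.004, 255],
    [2, 0, 0, 0, 0.0007, 0.004, 255],
    [2, 0, 0, 0, 0.0007, 0.004, 255],
    [2, 0, 0, 0, 0.0007, 0.004, 255],
    [2, 0, 0, 0, 0.0007, 0.004, 255],
    [1, 0, 0, 0, 0.0005, 0.002, 255],
    [1, 0, 0, 0, 0.0015, 0.0003, 255],
    [1, 0, 0, 0, 0.0015, 0.0003, 255],
    [0, 0, 0, 0, 0, 0, 255],
  ],
)

```text
t: 22.33
tcp_pos: [0.3715, -0.2932, 0.1283]
orientation: [[0.061, 0.991, 0.12], [0.998, -0.06, -0.008], [-0.0, 0.12, -0.993]]
ft_force: [0.2, 0.7, -3.5]
width: 0.0172
grasp_force: 63.6
```

```bash
python3 - <<'E'
from h import *
R,p=here();TC=np.array([.489,-.301,0]);h=np.array([np.cos(-.072),np.sin(-.072),0]);t=TC-.03*h
o=manip.get_obs();print(scoop_now(),o["ft_force"],o["joint_positions"])
P=[(R,p),world_scoop(t+[0,0,.036],-.065,-8),world_scoop(t+[0,0,.02],-.065,-25)]
for a,b,n in zip(P,P[1:],(5,12)): screw(*a,*b,n)
E
```

```text
(array([ 0.4604, -0.2988,  0.0471]), array([-0.1772, -0.2635, -0.0356]), np.float64(-1.8808192615601402), np.float64(-3.503699052560219)) [ 0.2047  0.6554 -3.5303] [-40.8782  -1.6991 -25.0175  61.1788   4.157   52.8166]
5 rows: [1.22 0.01 0.05] [0.     0.0015 0.0005] dist/row 0.0016
12 rows: [ 1.42 -0.    0.  ] [ 0.      0.0024 -0.0006] dist/row 0.0025
```

>>> carry_out(
  moves=[
    [1.22, 0, 0, 0, 0.0015, 0.0005, 255],
    [1.22, 0, 0, 0, 0.0015, 0.0005, 255],
    [1.22, 0, 0, 0, 0.0015, 0.0005, 255],
    [1.22, 0, 0, 0, 0.0015, 0.0005, 255],
    [1.22, 0, 0, 0, 0.0015, 0.0005, 255],
    [1.42, 0, 0, 0, 0.0024, -0.0006, 255],
    [1.42, 0, 0, 0, 0.0024, -0.0006, 255],
    [1.42, 0, 0, 0, 0.0024, -0.0006, 255],
    [1.42, 0, 0, 0, 0.0024, -0.0006, 255],
    [1.42, 0, 0, 0, 0.0024, -0.0006, 255],
    [1.42, 0, 0, 0, 0.0024, -0.0006, 255],
    [1.42, 0, 0, 0, 0.0024, -0.0006, 255],
    [1.42, 0, 0, 0, 0.0024, -0.0006, 255],
    [1.42, 0, 0, 0, 0.0024, -0.0006, 255],
    [0, 0, 0, 0, 0, 0, 255],
    [0, 0, 0, 0, 0, 0, 255],
    [0, 0, 0, 0, 0, 0, 255],
    [0, 0, 0, 0, 0, 0, 255],
  ],
)

```text
t: 23.83
tcp_pos: [0.3999, -0.295, 0.1297]
orientation: [[0.062, 0.976, -0.207], [0.998, -0.061, 0.012], [-0.0, -0.207, -0.978]]
ft_force: [0.3, 0.2, -2.2]
width: 0.0175
grasp_force: 63.7
```

```bash
cat >> h.py <<'E'
def blobs():
    import cv2
    im=manip.capture("top");hsv=cv2.cvtColor(im,cv2.COLOR_RGB2HSV)
    m=((hsv[...,0]>6)&(hsv[...,0]<16)&(hsv[...,1]>110)&(hsv[...,2]>40)).astype(np.uint8)
    m[:,:325]=0;m[:,398:]=0;m[:200]=0;m[290:]=0
    n,l,st,c=cv2.connectedComponentsWithStats(m)
    for i in range(1,n):
        if st[i,4]>60:
            print(st[i],c[i]);d=onz("top",c[i],.022)-[.489,-.301,0];print("tray x,y",d[0]-.072*d[1],.072*d[0]+d[1])
E
python3 - <<'E'
from h import *
R,p=here();o=manip.get_obs();print(scoop_now(),o["ft_force"],p);blobs()
E
```

```text
(array([ 0.4579, -0.2987,  0.0241]), array([-0.1714, -0.2636, -0.058 ]), np.float64(-20.741028435795865), np.float64(-3.563778849867115)) [ 0.2828  0.2052 -2.2412] [ 0.3999 -0.295   0.1297]
[342 215  43  23 662] [362.3988 225.645 ]
tray x,y 0.05406472703261084 0.002773220639386088
```

The wrist force is back to scoop weight only (-2.2 N) and the roller blob is centred at tray x = +54 mm. Withdrawing to lay the scoop on the free bench in front of the tray.

```bash
python3 - <<'E'
from h import *
R,p=here()
P=[(R,p),world_scoop([.43,-.298,.14],-.065,-8),world_scoop([.33,-.29,.05],-.065,0),world_scoop([.33,-.29,.004],-.065,0)]
for a,b,n in zip(P,P[1:],(10,12,6)): screw(*a,*b,n);print(b[1])
E
```

```text
10 rows: [-1.27  0.01  0.02] [-0.0001 -0.006  -0.0095] dist/row 0.0112
[ 0.3502 -0.2928  0.2302]
12 rows: [-0.67  0.   -0.  ] [ 0.0001 -0.01    0.0078] dist/row 0.0126
[ 0.2385 -0.284   0.1282]
6 rows: [0. 0. 0.] [-0.     -0.0012  0.0076] dist/row 0.0077
[ 0.2385 -0.284   0.0822]
```

>>> carry_out(
  moves=[
    [0, 0, 0, 0, -0.002, -0.008, 255],
    [0, 0, 0, 0, -0.002, -0.01, 255],
    [0, 0, 0, 0, -0.002, -0.01, 255],
    [-1.27, 0, 0, 0, -0.006, -0.0095, 255],
    [-1.27, 0, 0, 0, -0.006, -0.0095, 255],
    [-1.27, 0, 0, 0, -0.006, -0.0095, 255],
    [-1.27, 0, 0, 0, -0.006, -0.0095, 255],
    [-1.27, 0, 0, 0, -0.006, -0.0095, 255],
    [-1.27, 0, 0, 0, -0.006, -0.0095, 255],
    [-1.27, 0, 0, 0, -0.006, -0.0095, 255],
    [-1.27, 0, 0, 0, -0.006, -0.0095, 255],
    [0, 0, 0, 0, 0, 0, 255],
  ],
)

```text
t: 24.88
tcp_pos: [0.3617, -0.293, 0.2427]
orientation: [[0.063, 0.998, -0.027], [0.998, -0.063, -0.001], [-0.003, -0.027, -1.0]]
ft_force: [0.7, -0.2, -1.7]
width: 0.0174
grasp_force: 63.6
```

```bash
python3 - <<'E'
from h import *
R,p=here();print(scoop_now(),manip.get_obs()["ft_force"]);blobs()
P=[(R,p),world_scoop([.33,-.29,.04],-.065,0),world_scoop([.33,-.29,.003],-.065,0)]
for a,b,n in zip(P,P[1:],(13,6)): screw(*a,*b,n);print(b[1])
E
```

```text
(array([ 0.4377, -0.2981,  0.1493]), array([-0.2344, -0.2643,  0.0521]), np.float64(-10.340512328457343), np.float64(-3.640674690775663)) [ 0.7159 -0.2178 -1.6738]
[342 215  42  22 660] [362.347  225.5924]
tray x,y 0.05419835327404377 0.0029132618676117965
13 rows: [-0.8   0.01  0.01] [ 0.0001 -0.01    0.009 ] dist/row 0.0135
[ 0.2385 -0.284   0.1182]
6 rows: [0. 0. 0.] [-0.     -0.0009  0.0061] dist/row 0.0062
[ 0.2385 -0.284   0.0812]
```

>>> carry_out(
  moves=[
    [-0.8, 0, 0, 0, -0.01, 0.009, 255],
    [-0.8, 0, 0, 0, -0.01, 0.009, 255],
    [-0.8, 0, 0, 0, -0.01, 0.009, 255],
    [-0.8, 0, 0, 0, -0.01, 0.009, 255],
    [-0.8, 0, 0, 0, -0.01, 0.009, 255],
    [-0.8, 0, 0, 0, -0.01, 0.009, 255],
    [-0.8, 0, 0, 0, -0.01, 0.009, 255],
    [-0.8, 0, 0, 0, -0.01, 0.009, 255],
    [-0.8, 0, 0, 0, -0.01, 0.009, 255],
    [-0.8, 0, 0, 0, -0.01, 0.009, 255],
    [-0.8, 0, 0, 0, -0.01, 0.009, 255],
    [-0.8, 0, 0, 0, -0.01, 0.009, 255],
    [-0.8, 0, 0, 0, -0.01, 0.009, 255],
    [0, 0, 0, 0, 0, 0, 255],
    [0, 0, 0, 0, 0, 0, 255],
  ],
)

```text
t: 26.18
tcp_pos: [0.2387, -0.2845, 0.1156]
orientation: [[0.063, 0.987, 0.148], [0.998, -0.062, -0.008], [0.001, 0.148, -0.989]]
ft_force: [-0.0, -0.5, -1.8]
width: 0.0173
grasp_force: 63.6
```

```bash
python3 - <<'E'
from h import *
R,p=here();print(scoop_now(),manip.get_obs()["ft_force"],p)
screw(R,p,*world_scoop([.33,-.29,.003],-.065,0),7)
E
```

```text
(array([ 0.3299, -0.2902,  0.0369]), array([-0.296 , -0.2632, -0.0912]), np.float64(-0.2738434142061534), np.float64(-3.6075321055598515)) [-0.0035 -0.454  -1.8472] [ 0.2387 -0.2845  0.1156]
7 rows: [-0.04 -0.01  0.02] [ 0.0001 -0.0008  0.0048] dist/row 0.0049
```

>>> carry_out(
  moves=[
    [0, 0, 0, 0, -0.0008, 0.0048, 255],
    [0, 0, 0, 0, -0.0008, 0.0048, 255],
    [0, 0, 0, 0, -0.0008, 0.0048, 255],
    [0, 0, 0, 0, -0.0008, 0.0048, 255],
    [0, 0, 0, 0, -0.0008, 0.0048, 255],
    [0, 0, 0, 0, -0.0008, 0.0048, 255],
    [0, 0, 0, 0, -0.0008, 0.0048, 255],
    [0, 0, 0, 0, -0.0003, 0.002, 255],
    [0, 0, 0, 0, -0.0002, 0.0015, 255],
    [0, 0, 0, 0, 0, 0, 255],
    [0, 0, 0, 0, 0, 0, 255],
  ],
)

```text
t: 27.1
tcp_pos: [0.2389, -0.2851, 0.0789]
orientation: [[0.062, 0.987, 0.149], [0.998, -0.061, -0.01], [-0.0, 0.149, -0.989]]
ft_force: [0.5, -0.3, -2.2]
width: 0.0173
grasp_force: 63.6
```

>>> carry_out(
  moves=[
    [0, 0, 0, 0, -0.0002, 0.001, 255],
    [0, 0, 0, 0, -0.0002, 0.001, 255],
    [0, 0, 0, 0, 0, 0, 255],
  ],
)

```text
t: 27.35
tcp_pos: [0.2389, -0.2854, 0.0782]
orientation: [[0.062, 0.987, 0.15], [0.998, -0.061, -0.011], [-0.002, 0.15, -0.989]]
ft_force: [-5.0, 2.8, 11.2]
width: 0.0171
grasp_force: 65.4
```

Contact with the bench. I ease off, open and withdraw along the handle.

>>> carry_out(
  moves=[
    [0, 0, 0, 0, 0, -0.001, 255],
    [0, 0, 0, 0, 0, 0, 160],
    [0, 0, 0, 0, 0, 0, 100],
    [0, 0, 0, 0, 0, 0, 50],
    [0, 0, 0, 0, 0, 0, 0],
    [0, 0, 0, 0, 0, 0, 0],
    [0, 0, 0, 0, 0, 0, 0],
    [0, 0, 0, 0, 0, -0.01, 0],
    [0, 0, 0, 0, 0, -0.02, 0],
    [0, 0, 0, 0, 0, -0.03, 0],
    [0, 0, 0, 0, 0, -0.03, 0],
    [0, 0, 0, 0, 0, -0.03, 0],
    [0, 0, 0, 0, 0, -0.02, 0],
    [0, 0, 0, 0, 0, 0, 0],
    [0, 0, 0, 0, 0, 0, 0],
  ],
)

```text
t: 28.6
tcp_pos: [0.218, -0.2843, 0.2171]
orientation: [[0.062, 0.987, 0.15], [0.998, -0.061, -0.012], [-0.002, 0.151, -0.989]]
ft_force: [0.3, -0.3, -0.3]
width: 0.0851
grasp_force: 0.0
```

```bash
python3 - <<'E'
from h import *
import cv2
o=manip.get_obs();print(o["t"],o["ft_force"],o["width"],o["tcp_pos"]);blobs()
# scoop blade in the wrist view: predicted tip corners vs. grey/wood edge along the blade's centre line
cm=manip.camera_model("wrist");im=manip.capture("wrist")
def px(P):
    x=cm["camera_from_world"][:3,:3]@np.array(P)+cm["camera_from_world"][:3,3];return (cm["camera_matrix"]@x/x[2])[:2]
h=np.array([np.cos(-.062),np.sin(-.062),0]);s=np.array([-h[1],h[0],0]);tip=np.array([.330,-.291,.002])
for d in np.arange(-.07,.03,.006):
    u,v=np.round(px(tip+h*d+s*.018)).astype(int);print(round(d,3),u,v,im[v,u])
# bin edges in the side view: colours near predicted bar (tipped)
c=manip.camera_model("side");P=BL+Rb@[-.209,0,.088];x=c["camera_from_world"][:3,:3]@P+c["camera_from_world"][:3,3];u,v=np.round((c["camera_matrix"]@x/x[2])[:2]).astype(int)
sm=manip.capture("side");print("bar px",u,v,sm[v-6:v+7:2,u].tolist())
E
```

```text
28.6 [ 0.3415 -0.3083 -0.2657] 0.0851316515460768 [ 0.218  -0.2843  0.2171]
[342 215  42  22 662] [362.4063 225.574 ]
tray x,y 0.05425598460631144 0.002757315984825091
-0.07 281 165 [54 52 47]
-0.064 286 165 [177 171 156]
-0.058 291 165 [170 165 150]
-0.052 295 165 [177 172 156]
-0.046 300 164 [171 166 150]
-0.04 305 164 [174 169 153]
-0.034 309 164 [170 165 150]
-0.028 314 164 [165 159 145]
-0.022 319 164 [166 160 146]
-0.016 323 164 [168 163 148]
-0.01 328 164 [163 158 143]
-0.004 332 164 [167 162 147]
0.002 337 164 [193 147  97]
0.008 341 164 [186 142  92]
0.014 346 164 [187 143  94]
0.02 350 163 [186 142  92]
0.026 355 163 [191 147  96]
bar px 305 209 [[45, 44, 42], [47, 45, 43], [46, 45, 43], [46, 44, 43], [45, 44, 43], [46, 46, 43], [88, 86, 80]]
```

```bash
python3 - <<'E'
from h import *
import cv2
ref=cv2.resize(cv2.imread("pics/t2.png")[:300,:450],(210,140),interpolation=cv2.INTER_AREA)
now=manip.capture("side")[165:305,180:390,::-1].copy()
tp=ref[25:80,95:155]  # bar end of the tipped bin
r=cv2.matchTemplate(now,tp,cv2.TM_CCOEFF_NORMED);print(cv2.minMaxLoc(r),"expected (95,25)")
h=cv2.cvtColor(now,cv2.COLOR_BGR2HSV)
# both rollers in the tray, side view: saturated cork blobs
f=manip.capture("side");h=cv2.cvtColor(f,cv2.COLOR_RGB2HSV)
m=((h[...,0]>6)&(h[...,0]<14)&(h[...,1]>130)&(h[...,2]>40)).astype(np.uint8);m[:,:300]=0;m[:160]=0;m[235:]=0;m[:,395:]=0
n,l,st,c=cv2.connectedComponentsWithStats(m)
for i in range(1,n):
    if st[i,4]>30:print(st[i],c[i])
c=manip.camera_model("side")
for X in(.066,.036):
    P=np.array([.489,-.301,.019])+np.array([X,-.072*X,0]);x=c["camera_from_world"][:3,:3]@P+c["camera_from_world"][:3,3];print((c["camera_matrix"]@x/x[2])[:2])
E
```

```text
(-0.500247061252594, 0.6861886978149414, (13, 85), (99, 28)) expected (95,25)
[327.1767 185.7994]
[336.5207 189.9715]
```

```bash
python3 - <<'E'
from h import *
t=manip.capture("top");print([(v,int(t[v,252:266].mean())) for v in range(226,270,2)])
c=manip.camera_model("top")
for th in(.36,.3,.2):
    d=Rb@np.zeros(3);X=-.209*np.cos(th)+.088*np.sin(th);Z=.209*np.sin(th)+.088*np.cos(th)
    P=BL+_h*X+[0,0,Z] if '_h' in globals() else BL+np.array([np.cos(BY)*X,np.sin(BY)*X,Z]);x=c["camera_from_world"][:3,:3]@P+c["camera_from_world"][:3,3];print(th,(c["camera_matrix"]@x/x[2])[:2])
m=t[200:250,335:395].astype(int);print("tray rows R-B:",[(200+i,int((m[i,10:45,0]-m[i,10:45,2]).mean())) for i in range(5,45)])
E
```

```text
[(226, 90), (228, 90), (230, 90), (232, 90), (234, 90), (236, 90), (238, 90), (240, 90), (242, 91), (244, 128), (246, 120), (248, 71), (250, 48), (252, 49), (254, 49), (256, 49), (258, 48), (260, 38), (262, 34), (264, 53), (266, 74), (268, 117)]
0.36 [258.6062 240.3357]
0.3 [258.6547 244.7612]
0.2 [258.7967 251.431 ]
tray rows R-B: [(205, 70), (206, 72), (207, 74), (208, 74), (209, 73), (210, 71), (211, 59), (212, 32), (213, 11), (214, 9), (215, 27), (216, 44), (217, 52), (218, 57), (219, 62), (220, 62), (221, 60), (222, 57), (223, 53), (224, 47), (225, 43), (226, 45), (227, 50), (228, 54), (229, 56), (230, 56), (231, 56), (232, 55), (233, 54), (234, 52), (235, 46), (236, 32), (237, 12), (238, -2), (239, -9), (240, -11), (241, -12), (242, -12), (243, -12), (244, -12)]
```

```bash
python3 -c "
from rig import manip
print(manip.hand_in())"
```

```text
the job is handed in; nothing more can be done
None
```

I handed the job in at about 29 s: by my last measurements both rollers are in the tray, the bin is still tipped (about 0.30 rad) and the scoop lies flat on the bench. The hand-in returned no verdict, and I viewed 11 pictures, one over the limit of 10.

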